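# Load a tray of four modules at the inspection station

## Task

Draw the stop pin out of its bore and hang it upright by its head in the side notch, then swing the camera arm out to the side, well clear of the tray. Load exactly four of the power modules into the black tray, one to a pocket and lying flat, filling the two rows farther from the robot and leaving the row of two nearest the robot empty, then swing the camera arm back over the tray until it meets its inner stop. Any modules left over go into the pink-lined bin; the pin stays in the notch, and the other things on the bench are left where they are.

Things in the scene. Friction and masses are not known exactly. Their poses are not given: they have to be found in the camera images.
- module_a: metal-cased power module, a plain aluminium block 72 long (its x) x 34 wide (its y) x 28 mm high with four fins along its top, 120 g, lying on the bench; origin at the centre of its underside, z up. Four to six of these six modules are present; absent ones read None from the start
- module_b: metal-cased power module, a plain aluminium block 72 long (its x) x 34 wide (its y) x 28 mm high with four fins along its top, 120 g, lying on the bench; origin at the centre of its underside, z up. Four to six of these six modules are present; absent ones read None from the start
- module_c: metal-cased power module, a plain aluminium block 72 long (its x) x 34 wide (its y) x 28 mm high with four fins along its top, 120 g, lying on the bench; origin at the centre of its underside, z up. Four to six of these six modules are present; absent ones read None from the start
- module_d: metal-cased power module, a plain aluminium block 72 long (its x) x 34 wide (its y) x 28 mm high with four fins along its top, 120 g, lying on the bench; origin at the centre of its underside, z up. Four to six of these six modules are present; absent ones read None from the start
- module_e: metal-cased power module, a plain aluminium block 72 long (its x) x 34 wide (its y) x 28 mm high with four fins along its top, 120 g, lying on the bench; origin at the centre of its underside, z up. Four to six of these six modules are present; absent ones read None from the start
- module_f: metal-cased power module, a plain aluminium block 72 long (its x) x 34 wide (its y) x 28 mm high with four fins along its top, 120 g, lying on the bench; origin at the centre of its underside, z up. Four to six of these six modules are present; absent ones read None from the start
- pocket0 (a point): centre of the floor of one of the tray's six pockets (left one of the row nearest the robot, to stay empty), 12 mm above the bench; the pocket is 44 mm (station x) x 80 mm (station y) and 10 mm deep (rib tops 22 mm above the bench). Pockets are pitched 66 mm along station x (3) and 90 mm along station y (2)
- pocket1 (a point): centre of the floor of one of the tray's six pockets (right one of the row nearest the robot, to stay empty), 12 mm above the bench; the pocket is 44 mm (station x) x 80 mm (station y) and 10 mm deep (rib tops 22 mm above the bench). Pockets are pitched 66 mm along station x (3) and 90 mm along station y (2)
- pocket2 (a point): centre of the floor of one of the tray's six pockets (left one of the row in the middle, to fill), 12 mm above the bench; the pocket is 44 mm (station x) x 80 mm (station y) and 10 mm deep (rib tops 22 mm above the bench). Pockets are pitched 66 mm along station x (3) and 90 mm along station y (2)
- pocket3 (a point): centre of the floor of one of the tray's six pockets (right one of the row in the middle, to fill), 12 mm above the bench; the pocket is 44 mm (station x) x 80 mm (station y) and 10 mm deep (rib tops 22 mm above the bench). Pockets are pitched 66 mm along station x (3) and 90 mm along station y (2)
- pocket4 (a point): centre of the floor of one of the tray's six pockets (left one of the row farthest from the robot, to fill), 12 mm above the bench; the pocket is 44 mm (station x) x 80 mm (station y) and 10 mm deep (rib tops 22 mm above the bench). Pockets are pitched 66 mm along station x (3) and 90 mm along station y (2)
- pocket5 (a point): centre of the floor of one of the tray's six pockets (right one of the row farthest from the robot, to fill), 12 mm above the bench; the pocket is 44 mm (station x) x 80 mm (station y) and 10 mm deep (rib tops 22 mm above the bench). Pockets are pitched 66 mm along station x (3) and 90 mm along station y (2)
- station: fixed inspection station on an aluminium plate: black pocket tray 198 x 190 mm centred on its origin (on the bench, z up), with a post at station (70, 180) mm that carries the camera arm. A module lies in a pocket with its length along station y
- camera_arm (a joint): swing of the white camera arm about its post, rad: 0 = at its inner stop, camera head centred over the tray; grows clockwise from above, the arm swinging past the robot side out to the left; 2.2 = outer stop. Bar 18 mm wide, 193 mm from post to knob, its top 158 mm up; round camera head 84 mm across below the knob, its underside 131 mm up. It stays where it is left
- swing_knob (a point): on the axis of the arm's upright round black knob, 26 mm dia, which reaches from 158 to 202 mm above the bench at the free end of the arm; this point is 185 mm above the bench
- hinge (a point): on the axis of the camera arm's post, 149 mm above the bench; the post's hub is 42 mm dia and its top is 160 mm above the bench
- pin: steel stop pin standing upright in a bore (13 mm wide, 35 mm deep, mouth 125 mm above the bench) in the steel block by the post; 12 mm dia shank 82 mm long, with a black round head 32 mm dia and 26 mm high on top; origin at the lower tip of the shank, z up along the pin to the head. In the bore it stands in the arm's way so that it cannot swing out. 90 g
- pin_collar (a point): centre of the underside of the pin's head, 82 mm above the pin's tip
- notch (a point): notch for parking the pin: a U slot 20 mm wide (station x), 36 mm long, open to station +y, in a level steel plate 10 mm thick on a leg. This point is on the plate's top face, 98 mm above the bench, mid-width, 15 mm from the slot's closed end and 21 mm from its open end. The shank hangs in the slot, the head rests on the plate
- bin: fixed black open bin with pink lining, 150 (its x) x 190 (its y) x 55 mm high, walls and floor 5 mm thick; origin under its centre on the bench
- tape: bystander: roll of tape lying flat, 66 mm dia, 24 mm high, among the modules; origin at the centre of its underside
- flux: bystander: small jar, 48 mm dia, 78 mm high; origin at the centre of its underside
- driver: bystander: screwdriver 170 mm long lying on the bench on the left
Not all that is in view belongs to the job. Leave any purple or turquoise look-alike of the pin alone.

How it is judged:
By the outcome, as a careful person would: the job done as asked, in the order asked, and still so for the second after the job is handed in, with the robot touching nothing.
Of module_a, module_b, module_c, module_d, module_e, module_f only 4 to 6 are there at a start; the rules pass over those that are not, and their reading is None.
At some moment in a run one of module_a, module_b, module_c, module_d, module_e, module_f may be knocked a few centimetres aside while the robot is not near it.
It also fails if it takes over 210 s, if anything falls off the work surface, if the arm or the gripper's body presses on something with over 40 N, if the wrist force passes 120 N, or if a joint passes its speed limit or range.

## Robot

A 7-joint arm with a two-finger parallel gripper is mounted at the origin on the work surface. World frame = base frame: x ahead of the robot, y to its left, z up, the work surface at z = 0. Lengths are in m, angles in rad, forces in N, time in s.
With the tool pointing down it reaches from about 0.425 to 0.925 m from the base axis. Payload 6.8 kg.
Tool frame: the origin (TCP) lies midway between the tips of the shut fingers; the grasp point (between the pads) lies 19 mm behind it (bot.hold_point_z is the distance from the TCP to the grasp point, in m); z points along the fingers, y is the line along which they close (so a half turn about z gives the same grasp; the last joint's range is limited). The gripper opens to 85 mm and grips with 20 to 120 N. Pads are 22 mm wide; open, the fingers measure 114 mm over their backs; the gripper's body (76 mm by 85 mm) begins 54 mm behind the grasp point. The pads swing forward as they close: fully open they stand 13 mm farther back than shut.
Start: joints at [1.127, 0.477, 0.022, 1.555, -0.011, 1.109, -0.083], TCP at [0.222, -0.637, 0.231] pointing down, gripper open.
Joint ranges: [-2.96, 2.96], [-0.34, 2.1], [-1.41, 1.46], [0.24, 2.44], [-1.37, 4.51], [0.17, 1.92], [-2.96, 2.96]. Speed limits (rad/s): [2.39, 2.39, 3.14, 3.14, 3.14, 3.14, 3.14].

## Interface

Orientations are given as a unit quaternion [w, x, y, z].
In Python, from station import bot gives the robot as it stands. The module is installed in compiled form; this text tells all that it offers.
- The arm moves only by the tool step_arm, never from a script. Its argument "increments" is a list that holds one entry, the list of rows, each a list of 7 numbers: the opening, from -1 (shut) to 1 (fully open), then the shift along the tool's x, y, z in mm, then the turn, a rotation vector about the tool's x, y, z in degrees. In form: [[[grip, x, y, z, ax, ay, az], ...]]. A call has 1 to 10 rows; each row is the pose to reach, as a shift and turn from the pose commanded when the call began, along the tool's axes at that moment; what a row does not reach only later rows make up. A row lasts 1/12 s, in which the tool goes at most 41.7 mm and 7.16 degrees, less where a joint would pass 70% of its speed; a pose out of reach is approached as far as the arm can. A call with a gripper value outside its range is refused whole. The fingers move at their own pace and stop on an object; "force" is the grip in N (left out, the last holds). Time passes only in rows, so rows that repeat a pose let the fingers close. It gives the time, the measured TCP pose, the force, the opening and the grip force at its end, in the units of the state.
- bot.get_obs(): the state, without advancing time (a new reading comes with each control period).
- bot.read_camera(name): name is "side" or "top"; returns a dict with "image" (400x640x3 uint8, red, green, blue), "camera_matrix" (3x3 intrinsics, pixels), "R" (3x3) and "t" (3): a world point X has camera coordinates R X + t. Camera axes: x right, y down, z forward; pixel columns grow to the right and rows downward; lengths in m; the calibration is good to about 2 mm. A picture is of the moment at which its call begins. There is no depth.
- bot.hand_in(): hands the job in; it is judged then, once.
The state is a dict: "t": time; "q": joint angles; "joint_vel": joint speeds; "joint_torque": joint torques, N m; "eef_pos": TCP position; "tool_rot": TCP orientation; "contact_force": force on the tool from outside, world axes, zero at the start; "torque": the same for the moment, N m; "gripper_width": opening from 0.0 (shut) to 1.0 (fully open); "grasp_force": force on a finger pad.
Only numpy, scipy, OpenCV 4.12 (cv2) and the standard library are available. Lean on these libraries where they do the work, as an engineer would, in place of code of your own. Each camera call takes 0.05 s, during which the arm holds its last target. There are 200 camera calls.

## Working session

There is one attempt and no reset: what is moved stays moved. The work goes in short steps, Python scripts to look and compute and a tool call to move; the robot and the scene stay as the last step left them, time stands still between calls to the robot, and variables do not carry over. Pictures are saved under pics/ and viewed, at most 14 in all, crops included, and the job is handed in when it is done.

Besides the shell and the picture viewer there is one more tool, called in YAML: its name, and indented under it one key for each argument. step_arm: Moves the arm, as the interface text tells. Its arguments: {"type":"object","properties":{"increments":{"type":"array"},"force":{"type":"number"}},"required":["increments"]}

```bash
mkdir -p pics; ls
python3 - <<'E'
from station import bot
import cv2,numpy as np,json
print(bot.get_obs())
for n in ["top","side"]:
    r=bot.read_camera(n); cv2.imwrite(f"pics/{n}0.png",r["image"][:,:,::-1]); np.savez(f"{n}0.npz",**r)
    print(n,r["camera_matrix"],r["R"],r["t"],-r["R"].T@r["t"])
E
```

```text
pics
{'t': 0.0, 'q': array([ 1.12691599,  0.47780518,  0.02236871,  1.5564652 , -0.01153147,
        1.10931109, -0.08309635]), 'joint_vel': array([ 0.00054967, -0.00237738,  0.00083345,  0.00175694,  0.00314423,
       -0.00155301,  0.00016167]), 'joint_torque': array([-4.55990785e-04, -5.96448576e+01,  1.60801359e+00, -2.81199825e+01,
        1.23815631e-02,  9.36603727e-03,  2.73036352e-05]), 'eef_pos': array([ 0.222194  , -0.63674142,  0.23031707]), 'tool_rot': array([-9.04753515e-04,  9.85940319e-01,  1.67095251e-01, -2.16266183e-04]), 'contact_force': array([-0.31127343, -0.00721753, -0.14268657]), 'torque': array([-0.03079406,  0.02122923,  0.01897618]), 'grasp_force': 0.0, 'gripper_width': 1.00365006358515}
top [[371.26951832   0.         314.91055562]
 [  0.         371.26951832 205.3075435 ]
 [  0.           0.           1.        ]] [[ 0.00392384 -0.99992478  0.01162037]
 [-0.98904059 -0.0055957  -0.14753782]
 [ 0.14759175 -0.0109141  -0.98898815]] [-0.01019403  0.54339453  1.03656833] [0.38449032 0.00416062 1.1054435 ]
side [[415.91689786   0.         315.62238978]
 [  0.         415.91689786 203.98239771]
 [  0.           0.           1.        ]] [[-0.81466067 -0.57976444 -0.01418396]
 [-0.38453059  0.55831139 -0.73513578]
 [ 0.43412465 -0.59343205 -0.67777149]] [0.43238858 0.29262448 0.91799681] [0.066248   0.63207667 0.84344377]
```

View pics/top0.png

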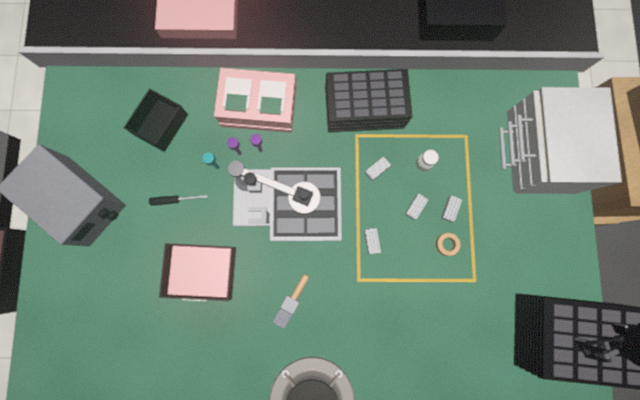

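View pics/side0.png

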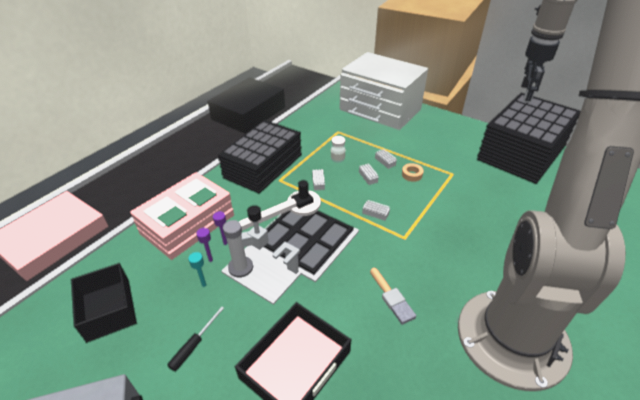

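The top view shows four modules at about (378,168), (417,206), (453,208) and (373,241), the tape at (449,244) and the jar at (428,160). The tray is around (306,204), the post at (237,168), the pin head at (250,179), the knob at (303,195) and the notch plate at (257,214). The pink bin is at (199,272). The side view agrees. Next I'll enlarge the station in both views.

```bash
cat > h.py <<'E'
import numpy as np,cv2
def load(n): return dict(np.load(n+".npz"))
def snap(n,tag):
    from station import bot
    r=bot.read_camera(n); np.savez(f"{n}{tag}.npz",**r); return r
def ray(r,p):
    d=r["R"].T@np.linalg.solve(r["camera_matrix"],[p[0],p[1],1.]); return -r["R"].T@r["t"],d
def onz(r,p,z):
    c,d=ray(r,p); return c+d*(z-c[2])/d[2]
def tri(ra,pa,rb,pb):
    A=[];b=[]
    for r,p in((ra,pa),(rb,pb)):
        c,d=ray(r,p); d/=np.linalg.norm(d); M=np.eye(3)-np.outer(d,d); A.append(M); b.append(M@c)
    X=np.linalg.lstsq(np.vstack(A),np.hstack(b),rcond=None)[0]
    return X, np.linalg.norm(A[0]@X-b[0])
def proj(r,X):
    v=r["camera_matrix"]@(r["R"]@np.asarray(X)+r["t"]); return v[:2]/v[2]
def crop(r,x0,y0,x1,y1,s):
    im=cv2.resize(r["image"][y0:y1,x0:x1,::-1],None,fx=s,fy=s,interpolation=cv2.INTER_CUBIC)
    for i in range((x0//10+1)*10,x1,10): cv2.putText(im,str(i),((i-x0)*s-8,10),0,.35,(0,255,255),1); cv2.line(im,((i-x0)*s,12),((i-x0)*s,18),(0,255,255),1)
    for i in range((y0//10+1)*10,y1,10): cv2.putText(im,str(i),(0,(i-y0)*s+4),0,.35,(0,255,255),1); cv2.line(im,(24,(i-y0)*s),(30,(i-y0)*s),(0,255,255),1)
    return im
E
python3 - <<'E'
from h import *
t=load("top0");s=load("side0")
cv2.imwrite("pics/c1.png",crop(t,222,145,347,245,6))
cv2.imwrite("pics/c2.png",crop(s,215,170,360,300,5)[:600])
# modules & others
for n,r in(("top",t),("side",s)):
    hsv=cv2.cvtColor(r["image"],cv2.COLOR_RGB2HSV)
    m=((hsv[...,1]<60)&(hsv[...,2]>120)).astype(np.uint8)
    roi=np.zeros_like(m)
    poly=np.array([proj(r,[x,y,0.0]) for x,y in((.37,-.12),(.72,-.12),(.72,-.45),(.37,-.45))],np.int32)
    cv2.fillPoly(roi,[poly],1); m*=roi
    for c in cv2.findContours(m,0,2)[0]:
        a=cv2.contourArea(c)
        if a>40:
            q=cv2.minAreaRect(c); print(n,a,np.round(q[0],1),np.round(q[1],1),round(q[2],1),onz(r,q[0],.028).round(3))
E
```

```text
top 336.5 [372.3 240.8] [26.6 14.1] 80.5 [ 0.442 -0.174  0.028]
top 303.5 [452.2 208.5] [13.6 26.3] 17.5 [ 0.538 -0.412  0.028]
top 328.0 [416.5 206.4] [14.  26.4] 32.0 [ 0.544 -0.307  0.028]
top 318.5 [377.4 168. ] [13.4 26.2] 51.3 [ 0.659 -0.194  0.028]
top 310.0 [427.8 158.7] [17.7 22.6] 45.0 [ 0.688 -0.346  0.028]
side 355.5 [375.6 209.4] [26.6 15.2] 17.1 [ 0.435 -0.16   0.028]
side 67.5 [314.3 195.8] [17.   6.4] 45.0 [ 0.613 -0.109  0.028]
side 220.0 [318. 179.] [20. 12.] 90.0 [ 0.649 -0.179  0.028]
side 257.5 [368.4 173.6] [23.9 13.9] 51.3 [ 0.534 -0.29   0.028]
side 222.5 [384.8 159.5] [23.  13.4] 21.8 [ 0.527 -0.384  0.028]
side 211.0 [338. 150.] [22. 14.] 90.0 [ 0.682 -0.343  0.028]
```

View pics/c1.png

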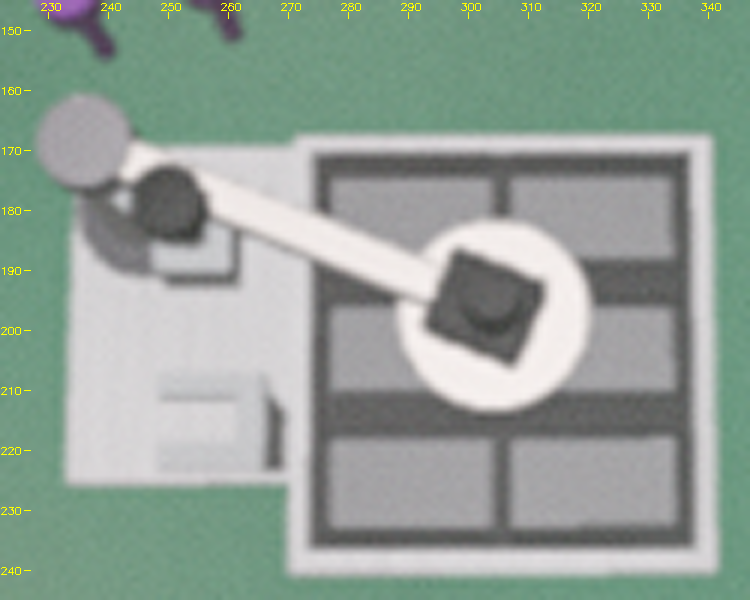

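View pics/c2.png

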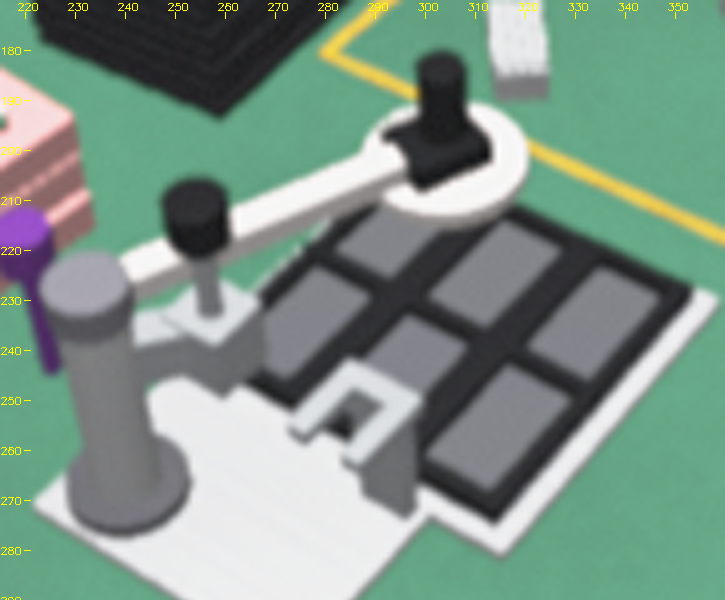

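The crops show, in original pixels:

| Feature | Top view | Side view |
|---|---|---|
| Pin head, top face | (250.3,178.7) | (254.2,208.4) |
| Knob top | (303.7,194) | (303.6,182.6) |
| Hub top | (235.7,168.3) | (232,225.6) |
| Notch slot | x 248–261.5, y 211.7–218.7 | not measured |
| Tray corners | (274,170.5), (337,170.5), (337.8,236.2), (273.3,236.2) | not measured |

Run:
```python
from h import *
np.set_printoptions(precision=4,suppress=True)
t=load("top0");s=load("side0")
for n,a,b in(("pinhead",(250.3,178.4),(254.2,208.4)),("knobtop",(303.7,194.2),(303.6,182.6)),("hubtop",(235.7,168.3),(232,225.6)),
  ("slot closed end mid",(261.5,215.2),(287.6,249.4)),("plate corner nearleft?",(266,223),(298.6,250.6)),("plate far corner",(267,207.5),(286.2,242.2))):
    print(n,*tri(t,a,s,b))
C=np.array([onz(t,p,.022)[:2] for p in((274,170.5),(337,170.5),(337.8,236.2),(273.3,236.2))]); print("tray top",C,C.mean(0))
ctr=C.mean(0); e=(C[0]-C[1])+(C[3]-C[2]); yaw=np.arctan2(-e[0],e[1]); f=C[0]-C[3]+C[1]-C[2]; print("yaw y-edge",np.degrees(yaw),"x-edge",np.degrees(np.arctan2(f[1],f[0])))
Cs=np.array([onz(s,p,.022)[:2] for p in((215+497/5,170+525/5),(215+693/5,170+293/5))]); print("side tray corners (left-near,right-near)",Cs)
# pockets via top mask
im=cv2.resize(t["image"],None,fx=4,fy=4,interpolation=cv2.INTER_CUBIC)
g=cv2.cvtColor(im,cv2.COLOR_RGB2GRAY); roi=g[165*4:242*4,270*4:342*4]
m=((roi>115)&(roi<190)).astype(np.uint8); m=cv2.morphologyEx(m,cv2.MORPH_OPEN,np.ones((9,9)))
for c in cv2.findContours(m,0,2)[0]:
    if cv2.contourArea(c)>800:
        q=cv2.minAreaRect(c); p=(q[0][0]/4+270-.4,q[0][1]/4+165-.4); print("pocket",np.round(p,1),np.round(np.array(q[1])/4,1),round(q[2],1),onz(t,p,.012))
print("slot z.098",[onz(t,p,.098) for p in((261.5,215.2),(248.3,215.2))], "pinhead at .198",onz(t,(250.3,178.4),.198))
# modules
for n,c,q in(("m1",(372.3,240.8),(375.6,209.4)),("m2",(452.2,208.5),(384.8,159.5)),("m3",(416.5,206.4),(368.4,173.6)),("m4",(377.4,168),(318,179)),):
    print(n,*tri(t,c,s,q))
# bin
hsv=cv2.cvtColor(t["image"],cv2.COLOR_RGB2HSV); m=((hsv[...,0]<10)&(hsv[...,1]>50)).astype(np.uint8);m[:230]=0
c=max(cv2.findContours(m,0,2)[0],key=cv2.contourArea); q=cv2.minAreaRect(c); print("bin",q,onz(t,q[0],.005))
```

```text
pinhead [0.5877 0.1561 0.1954] 0.0003345876028860759
knobtop [0.5474 0.022  0.1989] 4.196970304423797e-05
hubtop [0.6226 0.2011 0.1572] 0.0001363364705315311
slot closed end mid [0.5092 0.1406 0.0904] 0.0017809568825911842
plate corner nearleft? [0.4872 0.1276 0.0883] 0.000951305551512588
plate far corner [0.5288 0.1249 0.0899] 0.0004571354790104834
tray top [[ 0.6507  0.1149]
 [ 0.6519 -0.0735]
 [ 0.4555 -0.0749]
 [ 0.4546  0.113 ]] [0.5532 0.0199]
yaw y-edge 0.32863397354391255 x-edge 0.48142013597459293
side tray corners (left-near,right-near) [[ 0.4455  0.1244]
 [ 0.4493 -0.0652]]
pocket [305.5 240.4] [ 2.  71.8] 90.0 [0.4435 0.0194 0.012 ]
pocket [290.1 225. ] [15.2 28. ] 90.0 [0.4885 0.0651 0.012 ]
pocket [320.4 225. ] [15.6 28.3] 89.4 [ 0.4889 -0.0244  0.012 ]
pocket [325.  202.7] [14.2 18.8] 90.0 [ 0.5556 -0.0379  0.012 ]
pocket [284.1 202.6] [15.5 14.5] -0.0 [0.5553 0.0839 0.012 ]
pocket [290.2 180.2] [12.2 27.2] 90.0 [0.6235 0.0666 0.012 ]
pocket [320.2 180.8] [14.  27.8] 90.0 [ 0.6221 -0.0236  0.012 ]
pocket [305.5 190. ] [50.8 71.8] 90.0 [0.5939 0.0205 0.012 ]
slot z.098 [array([0.5067, 0.1387, 0.098 ]), array([0.5065, 0.1746, 0.098 ])] pinhead at .198 [0.5868 0.1555 0.198 ]
m1 [ 0.4431 -0.1775  0.0101] 0.00011967720003279594
m2 [ 0.5435 -0.4234 -0.0031] 0.0010824389168523523
m3 [ 0.5461 -0.3129  0.0076] 0.0006978089462680926
m4 [ 0.6631 -0.1977  0.0088] 0.0008214254298114119
bin ((196.00413513183594, 271.4212646484375), (62.59756851196289, 51.92812728881836), 3.012787342071533) [0.3523 0.3371 0.005 ]
```

```bash
cat >> h.py <<'E'
from scipy.spatial.transform import Rotation as Ro
def A(yaw): # tool down; yaw=0: tool x=+wy, tool y=+wx ; yaw ccw from above (deg)
    return Ro.from_euler('z',yaw,degrees=True)*Ro.from_matrix(np.array([[0,1,0],[1,0,0],[0,0,-1.]]))
def plan(*tg):
    """targets (x,y,z,yaw); all in tool frame of the present pose"""
    from station import bot
    o=bot.get_obs(); w,x,y,z=o["tool_rot"]; R=Ro.from_quat([x,y,z,w]); p=o["eef_pos"]
    print("t",round(o["t"],2),"p",p.round(4),"yaw",round((R*A(0).inv()).as_euler('zyx',degrees=True)[0],2),"F",o["contact_force"].round(1),"grip",round(o["gripper_width"],3),round(o["grasp_force"],1))
    for q in tg:
        d=R.inv().apply(np.array(q[:3])-p)*1000; rv=np.degrees((R.inv()*A(q[3])).as_rotvec())
        print(q,"->",d.round(1),rv.round(1))
E
python3 - <<'E'
from h import *
plan((.45,-.30,.26,0))
E
```

```text
t 0.1 p [ 0.2222 -0.6368  0.2304] yaw -70.76 F [-0.7  1.   0.2] grip 0.999 0.0
(0.45, -0.3, 0.26, 0) -> [ 326.  -243.   -29.2] [ -0.1  -0.1 -70.8]
```

step_arm:
  increments:
    - [[0.2, 326, -243, -30, 0, 0, -70.8], [0.2, 326, -243, -30, 0, 0, -70.8], [0.2, 326, -243, -30, 0, 0, -70.8], [0.2, 326, -243, -30, 0, 0, -70.8], [0.2, 326, -243, -30, 0, 0, -70.8], [0.2, 326, -243, -30, 0, 0, -70.8], [0.2, 326, -243, -30, 0, 0, -70.8], [0.2, 326, -243, -30, 0, 0, -70.8], [0.2, 326, -243, -30, 0, 0, -70.8], [0.2, 326, -243, -30, 0, 0, -70.8]]

```text
t: 0.93
eef_pos: [0.4516, -0.297, 0.2615]
tool_rot: [-0.0, 0.704, 0.71, 0.0]
contact_force: [0.6, -1.1, 0.3]
gripper_width: 0.598
grasp_force: 0.0
```

Run:
```python
from h import *
plan((.587,.156,.26,0))
```

```text
t 0.93 p [ 0.4516 -0.297   0.2615] yaw 0.54 F [ 0.6 -1.1  0.3] grip 0.598 0.0
(0.587, 0.156, 0.26, 0) -> [451.7 139.6   1.9] [ 0.  -0.   0.5]
```

step_arm:
  increments:
    - [[0.2, 400, 124, 0, 0, 0, 0.5], [0.2, 400, 124, 0, 0, 0, 0.5], [0.2, 400, 124, 0, 0, 0, 0.5], [0.2, 400, 124, 0, 0, 0, 0.5], [0.2, 400, 124, 0, 0, 0, 0.5], [0.2, 400, 124, 0, 0, 0, 0.5], [0.2, 400, 124, 0, 0, 0, 0.5], [0.2, 400, 124, 0, 0, 0, 0.5], [0.2, 400, 124, 0, 0, 0, 0.5], [0.2, 400, 124, 0, 0, 0, 0.5]]

```text
t: 1.77
eef_pos: [0.5733, 0.0993, 0.261]
tool_rot: [0.0, 0.71, 0.704, -0.0]
contact_force: [1.8, 0.3, -0.5]
gripper_width: 0.6
grasp_force: 0.0
```

step_arm:
  increments:
    - [[0.2, 20, 7, 0, 0, 0, 0], [0.2, 40, 13, 0, 0, 0, 0], [0.2, 40, 13, 0, 0, 0, 0], [0.2, 40, 13, 0, 0, 0, 0]]

```text
t: 2.1
eef_pos: [0.5862, 0.1387, 0.2607]
tool_rot: [-0.0, 0.709, 0.705, -0.0]
contact_force: [-0.4, -1.0, 0.6]
gripper_width: 0.597
grasp_force: 0.0
```

Run:
```python
from h import *
np.set_printoptions(precision=4,suppress=True)
plan((.587,.156,.26,0),(.587,.156,.175,0))
t=snap("top","1");s=snap("side","1")
cv2.imwrite("pics/d.png",np.hstack([cv2.resize(crop(t,220,140,290,240,4),(400,571)),cv2.resize(crop(s,215,165,285,265,4),(400,571))]))
# module silhouettes: not-green, not-yellow
for n,r in(("top",t),("side",s)):
    hsv=cv2.cvtColor(cv2.resize(r["image"],None,fx=4,fy=4,interpolation=cv2.INTER_CUBIC),cv2.COLOR_RGB2HSV)
    m=((hsv[...,1]<55)).astype(np.uint8)
    roi=np.zeros_like(m)
    cv2.fillPoly(roi,[np.array([proj(r,[x,y,0.0])*4 for x,y in((.37,-.12),(.72,-.12),(.72,-.45),(.37,-.45))],np.int32)],1); m*=roi
    for c in cv2.findContours(m,0,2)[0]:
        a=cv2.contourArea(c)/16
        if 100<a<450:
            M=cv2.moments(c); p=np.array([M["m10"],M["m01"]])/M["m00"]; q=cv2.minAreaRect(c)
            p=(p-1.5)/4; print(n,round(a),p.round(1),(np.array(q[1])/4).round(1),onz(r,p,.014).round(4))
```

```text
t 2.1 p [0.5862 0.1387 0.2607] yaw -0.32 F [-0.4 -1.   0.6] grip 0.597 0.0
(0.587, 0.156, 0.26, 0) -> [17.3  0.7  0.7] [-0.1 -0.  -0.3]
(0.587, 0.156, 0.175, 0) -> [17.3  0.8 85.7] [-0.1 -0.  -0.3]
top 358 [372.3 240.7] [27.1 14.2] [ 0.4431 -0.1768  0.014 ]
top 365 [451.3 208.5] [15.3 26.5] [ 0.5401 -0.4145  0.014 ]
top 347 [416.5 206.2] [14.1 26.3] [ 0.5463 -0.3108  0.014 ]
top 332 [377.5 168. ] [13.4 26.5] [ 0.6625 -0.1966  0.014 ]
top 350 [426.9 160.2] [17.7 25.5] [ 0.688  -0.3476  0.014 ]
side 373 [375.7 209.6] [26.8 15.3] [ 0.4406 -0.1734  0.014 ]
side 199 [307.9 191.3] [28.3 12.9] [ 0.6499 -0.1271  0.014 ]
side 234 [318.1 179.1] [21.  12.4] [ 0.6581 -0.1928  0.014 ]
side 271 [368.4 173.5] [23.8 14. ] [ 0.5421 -0.3061  0.014 ]
side 226 [385.5 159.1] [23.1 13. ] [ 0.5337 -0.4047  0.014 ]
side 218 [338.5 151.9] [15.  22.8] [ 0.6851 -0.3513  0.014 ]
```

View pics/d.png

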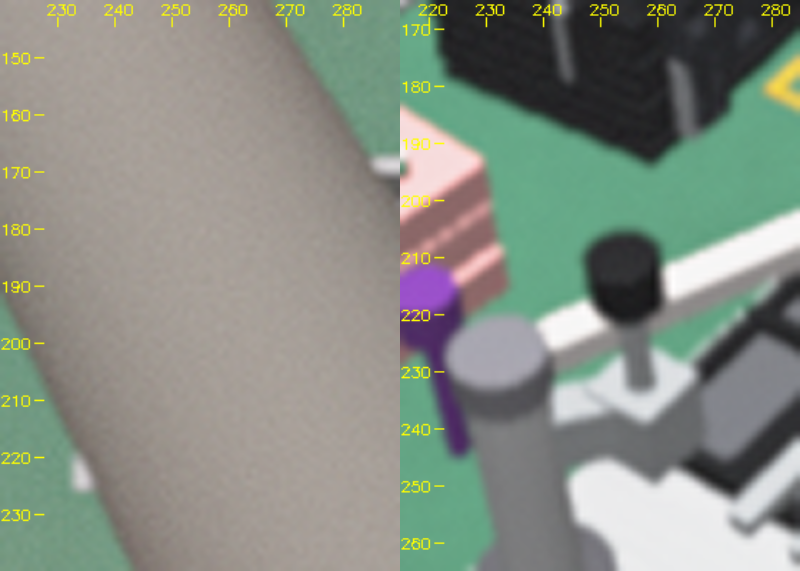

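The side view shows the pin head still at (254,208), clear of the gripper. The arm hides it from the top camera, so I'll use the two-view fix.

step_arm:
  increments:
    - [[0.2, 17, 1, 0, 0, 0, -0.3], [0.2, 17, 1, 30, 0, 0, -0.3], [0.2, 17, 1, 60, 0, 0, -0.3], [0.2, 17, 1, 85, 0, 0, -0.3], [0.2, 17, 1, 85, 0, 0, -0.3], [0.2, 17, 1, 85, 0, 0, -0.3]]

```text
t: 2.7
eef_pos: [0.5871, 0.1526, 0.1756]
tool_rot: [-0.0, 0.709, 0.705, -0.001]
contact_force: [0.2, -0.3, 0.5]
gripper_width: 0.601
grasp_force: 0.0
```

Run:
```python
from h import *
plan((.587,.156,.175,0))
s=snap("side","2")
cv2.imwrite("pics/e.png",crop(s,200,130,330,260,4))
```

```text
t 2.7 p [0.5871 0.1526 0.1756] yaw -0.27 F [ 0.2 -0.3  0.5] grip 0.601 0.0
(0.587, 0.156, 0.175, 0) -> [ 3.4 -0.1  0.6] [-0.2  0.1 -0.3]
```

View pics/e.png

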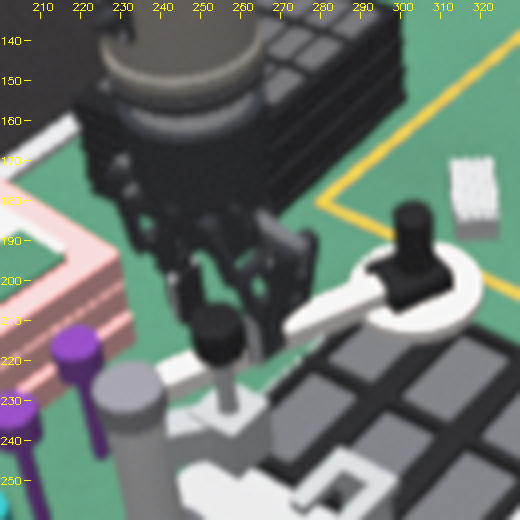

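The fingers stand either side of the pin head (254,212). I'll centre by 3 mm, close, and check the grip before lifting.

step_arm:
  increments:
    - [[0.2, 3, 0, 1, 0, 0, 0], [-1, 3, 0, 1, 0, 0, 0], [-1, 3, 0, 1, 0, 0, 0], [-1, 3, 0, 1, 0, 0, 0], [-1, 3, 0, 1, 0, 0, 0], [-1, 3, 0, 1, 0, 0, 0], [-1, 3, 0, 1, 0, 0, 0], [-1, 3, 0, 1, 0, 0, 0]]
  force: 50

```text
t: 3.42
eef_pos: [0.5887, 0.1582, 0.1773]
tool_rot: [0.001, 0.708, 0.706, 0.001]
contact_force: [-0.4, -0.2, 7.1]
gripper_width: 0.359
grasp_force: 49.0
```

step_arm:
  increments:
    - [[-1, 0, 0, -15, 0, 0, 0], [-1, 0, 0, -30, 0, 0, 0], [-1, 0, 0, -45, 0, 0, 0], [-1, 0, 0, -60, 0, 0, 0], [-1, 0, 0, -75, 0, 0, 0], [-1, 0, 0, -90, 0, 0, 0], [-1, 0, 0, -90, 0, 0, 0], [-1, 0, 0, -90, 0, 0, 0]]

```text
t: 4.08
eef_pos: [0.5881, 0.1576, 0.266]
tool_rot: [0.001, 0.708, 0.706, 0.001]
contact_force: [-0.2, -0.7, -0.2]
gripper_width: 0.355
grasp_force: 50.6
```

Run:
```python
from h import *
plan((.507,.154,.263,0),(.507,.154,.103,0))
```

```text
t 4.08 p [0.5881 0.1576 0.266 ] yaw -0.16 F [-0.2 -0.7 -0.2] grip 0.355 50.6
(0.507, 0.154, 0.263, 0) -> [ -3.8 -81.1   2.8] [ 0.1 -0.  -0.2]
(0.507, 0.154, 0.103, 0) -> [ -3.9 -81.4 162.8] [ 0.1 -0.  -0.2]
```

step_arm:
  increments:
    - [[-1, -1, -25, 0, 0, 0, 0], [-1, -2, -50, 0, 0, 0, 0], [-1, -3, -70, 0, 0, 0, 0], [-1, -4, -81, 0, 0, 0, 0], [-1, -4, -81, 20, 0, 0, 0], [-1, -4, -81, 40, 0, 0, 0], [-1, -4, -81, 60, 0, 0, 0], [-1, -4, -81, 60, 0, 0, 0], [-1, -4, -81, 60, 0, 0, 0]]

```text
t: 4.83
eef_pos: [0.5061, 0.1533, 0.2042]
tool_rot: [-0.001, 0.708, 0.706, -0.001]
contact_force: [0.7, -0.2, 0.1]
gripper_width: 0.356
grasp_force: 50.5
```

Run:
```python
from h import *
plan((.507,.154,.103,0))
s=snap("side","3"); t=snap("top","3")
cv2.imwrite("pics/f.png",np.hstack([cv2.resize(crop(s,230,180,320,280,5),(400,444)),cv2.resize(crop(t,220,150,310,250,5),(400,444))]))
```

```text
t 4.83 p [0.5061 0.1533 0.2042] yaw -0.16 F [ 0.7 -0.2  0.1] grip 0.356 50.5
(0.507, 0.154, 0.103, 0) -> [  0.8   1.2 101.2] [-0.2  0.  -0.2]
```

View pics/f.png

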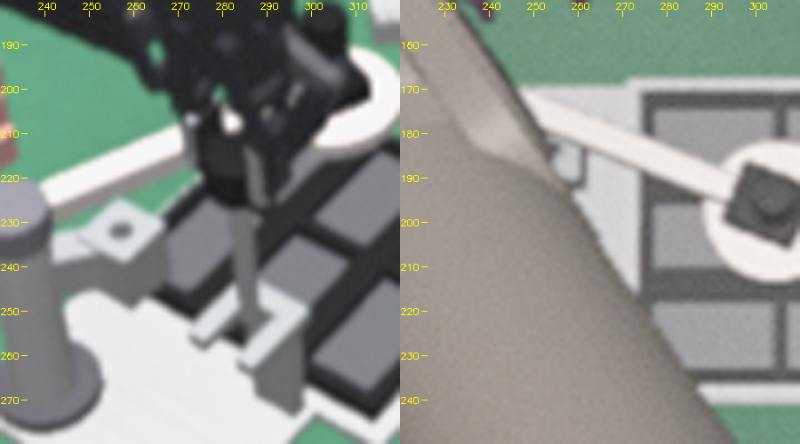

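The pin hangs upright from the gripper with its tip at (285,249) in the side view, over the slot. The bore at (257,231) is empty. I'll lower it.

step_arm:
  increments:
    - [[-1, 1, 1, 15, 0, 0, 0], [-1, 1, 1, 30, 0, 0, 0], [-1, 1, 1, 50, 0, 0, 0], [-1, 1, 1, 70, 0, 0, 0], [-1, 1, 1, 85, 0, 0, 0], [-1, 1, 1, 95, 0, 0, 0], [-1, 1, 1, 98, 0, 0, 0], [-1, 1, 1, 98, 0, 0, 0]]

```text
t: 5.6
eef_pos: [0.508, 0.1549, 0.1075]
tool_rot: [-0.0, 0.708, 0.706, 0.0]
contact_force: [0.3, 0.2, -0.8]
gripper_width: 0.357
grasp_force: 50.6
```

Run:
```python
from h import *
plan((.507,.154,.103,0))
s=snap("side","4")
cv2.imwrite("pics/g.png",crop(s,230,180,320,280,5))
```

```text
t 5.6 p [0.508  0.1549 0.1075] yaw -0.16 F [ 0.3  0.2 -0.8] grip 0.357 50.6
(0.507, 0.154, 0.103, 0) -> [-0.9 -1.   4.5] [ 0.  -0.  -0.2]
```

View pics/g.png

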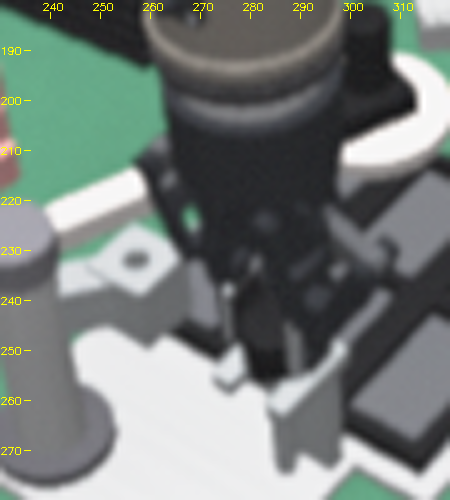

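The pin head at (282,245) sits just above the slot. I'll lower the last 4 mm, release and rise.

step_arm:
  increments:
    - [[-1, 0, 0, 2, 0, 0, 0], [-1, 0, 0, 4, 0, 0, 0], [-1, 0, 0, 4, 0, 0, 0], [-0.1, 0, 0, 4, 0, 0, 0], [0.1, 0, 0, 4, 0, 0, 0], [0.1, 0, 0, 4, 0, 0, 0], [0.1, 0, 0, 4, 0, 0, 0], [0.1, 0, 0, -10, 0, 0, 0]]

```text
t: 6.32
eef_pos: [0.5062, 0.154, 0.1155]
tool_rot: [-0.001, 0.708, 0.706, -0.002]
contact_force: [1.0, -0.4, -1.0]
gripper_width: 0.547
grasp_force: 0.0
```

step_arm:
  increments:
    - [[0.1, 0, 0, -30, 0, 0, 0], [0.1, 0, 0, -60, 0, 0, 0], [0.1, 0, 0, -100, 0, 0, 0], [0.1, 0, 0, -140, 0, 0, 0], [0.1, -60, 20, -160, 0, 0, 0], [0.1, -100, 30, -160, 0, 0, 0], [0.1, -133, 43, -160, 0, 0, 0], [0.1, -133, 43, -160, 0, 0, 0], [0.1, -133, 43, -160, 0, 0, 0]]

```text
t: 7.07
eef_pos: [0.5516, 0.0153, 0.2773]
tool_rot: [0.001, 0.711, 0.703, -0.001]
contact_force: [-1.7, 0.2, -0.4]
gripper_width: 0.551
grasp_force: 0.0
```

Run:
```python
from h import *
plan((.554,.020,.175,0))
s=snap("side","5")
cv2.imwrite("pics/i.png",crop(s,230,140,340,280,4))
```

```text
t 7.07 p [0.5516 0.0153 0.2773] yaw -0.67 F [-1.7  0.2 -0.4] grip 0.551 0.0
(0.554, 0.02, 0.175, 0) -> [  4.9   2.2 102.3] [ 0.   0.1 -0.7]
```

View pics/i.png

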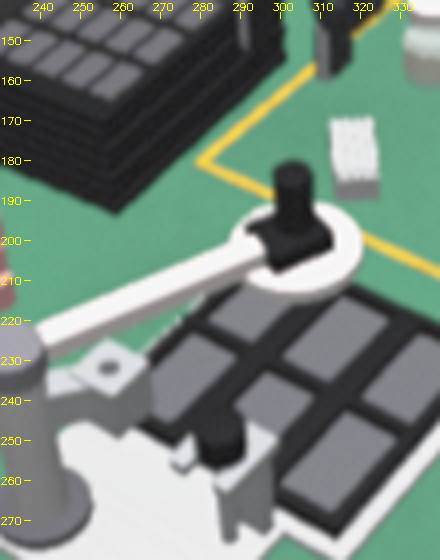

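The pin head now rests on the notch plate at (284,245), with its shank in the slot. The knob top is at (303,182). Next I'll grip the knob lightly.

step_arm:
  increments:
    - [[0.1, 5, 1, 0, 0, 0, 0], [0.1, 5, 1, 30, 0, 0, 0], [0.1, 5, 1, 60, 0, 0, 0], [0.1, 5, 1, 90, 0, 0, 0], [0.1, 5, 1, 104, 0, 0, 0], [0.1, 5, 1, 104, 0, 0, 0], [0.1, 5, 1, 104, 0, 0, 0]]
  force: 25

```text
t: 7.7
eef_pos: [0.5507, 0.0288, 0.1731]
tool_rot: [-0.001, 0.707, 0.707, -0.0]
contact_force: [0.1, 0.2, 0.2]
gripper_width: 0.549
grasp_force: 0.0
```

step_arm:
  increments:
    - [[-1, 0, 0, 0, 0, 0, 0], [-1, 0, 0, 0, 0, 0, 0], [-1, 0, 0, 0, 0, 0, 0], [-1, 0, 0, 0, 0, 0, 0], [-1, 0, 0, 0, 0, 0, 0], [-1, 0, 0, 0, 0, 0, 0]]
  force: 25

```text
t: 8.2
eef_pos: [0.5524, 0.0276, 0.175]
tool_rot: [0.001, 0.708, 0.706, 0.001]
contact_force: [-1.4, 2.0, 6.3]
gripper_width: 0.298
grasp_force: 25.1
```

Run:
```python
from h import *
H=np.array([.6235,.2005])
a0=np.arctan2(-180,-70)
def P(a,yaw): 
    q=H+.193*np.array([np.cos(a0-a),np.sin(a0-a)]); return (round(q[0],4),round(q[1],4),.173,yaw)
plan(*[P(a,-a*48) for a in np.arange(0,2.1,.1)])
```

```text
t 8.2 p [0.5524 0.0276 0.175 ] yaw -0.13 F [-1.4  2.   6.3] grip 0.298 25.1
(np.float64(0.5535), np.float64(0.0206), 0.173, np.float64(-0.0)) -> [-7.   1.1  2. ] [ 0.2 -0.  -0.1]
(np.float64(0.5359), np.float64(0.0285), 0.173, np.float64(-4.800000000000001)) -> [  0.9 -16.5   1.9] [ 0.2 -0.1  4.7]
(np.float64(0.5192), np.float64(0.0381), 0.173, np.float64(-9.600000000000001)) -> [ 10.5 -33.2   1.9] [ 0.2 -0.1  9.5]
(np.float64(0.5035), np.float64(0.0493), 0.173, np.float64(-14.400000000000002)) -> [ 21.6 -49.    1.9] [ 0.2 -0.1 14.3]
(np.float64(0.489), np.float64(0.0621), 0.173, np.float64(-19.200000000000003)) -> [ 34.4 -63.5   1.8] [ 0.2 -0.1 19.1]
(np.float64(0.4759), np.float64(0.0762), 0.173, np.float64(-24.0)) -> [ 48.5 -76.6   1.8] [ 0.2 -0.1 23.9]
(np.float64(0.4642), np.float64(0.0915), 0.173, np.float64(-28.800000000000004)) -> [ 63.7 -88.3   1.8] [ 0.2 -0.1 28.7]
(np.float64(0.4541), np.float64(0.108), 0.173, np.float64(-33.6)) -> [ 80.2 -98.5   1.8] [ 0.1 -0.1 33.5]
(np.float64(0.4457), np.float64(0.1254), 0.173, np.float64(-38.400000000000006)) -> [  97.6 -106.9    1.7]
[... 689 characters left out ...]
18.5    1.8] [ 0.1 -0.1 67.1]
(np.float64(0.4391), np.float64(0.2576), 0.173, np.float64(-72.0)) -> [ 229.8 -113.8    1.8] [ 0.1 -0.1 71.9]
(np.float64(0.4457), np.float64(0.2757), 0.173, np.float64(-76.80000000000001)) -> [ 247.9 -107.3    1.9] [ 0.1 -0.2 76.7]
(np.float64(0.4541), np.float64(0.293), 0.173, np.float64(-81.60000000000001)) -> [265.2 -98.9   1.9] [ 0.1 -0.2 81.5]
(np.float64(0.4642), np.float64(0.3095), 0.173, np.float64(-86.4)) -> [281.7 -88.8   2. ] [ 0.1 -0.2 86.3]
(np.float64(0.4759), np.float64(0.3248), 0.173, np.float64(-91.2)) -> [297.1 -77.2   2. ] [ 0.1 -0.2 91.1]
(np.float64(0.489), np.float64(0.339), 0.173, np.float64(-96.0)) -> [311.3 -64.1   2. ] [ 0.1 -0.2 95.9]
```

step_arm:
  increments:
    - [[-0.2, 0, 0, 0, 0, 0, 0], [-0.2, -3, 0, 2, 0, 0, 0], [-0.2, -7, 0, 2, 0, 0, 0], [-0.2, -7, 0, 2, 0, 0, 0], [-1, -7, 0, 2, 0, 0, 0], [-1, -7, 0, 2, 0, 0, 0], [-1, -7, 0, 2, 0, 0, 0], [-1, -7, 0, 2, 0, 0, 0], [-1, -7, 0, 2, 0, 0, 0]]
  force: 30

```text
t: 8.95
eef_pos: [0.5513, 0.0187, 0.1712]
tool_rot: [0.0, 0.708, 0.706, -0.0]
contact_force: [-0.3, -4.1, 0.1]
gripper_width: 0.294
grasp_force: 29.5
```

step_arm:
  increments:
    - [[-1, 4, -9, 0, 0, 0, 2.5], [-1, 8, -17.5, 0, 0, 0, 4.8], [-1, 17.5, -34, 0, 0, 0, 9.6], [-1, 29, -50, 0, 0, 0, 14.4], [-1, 41.5, -64.5, 0, 0, 0, 19.2], [-1, 55.5, -77.5, 0, 0, 0, 24], [-1, 71, -89.5, 0, 0, 0, 28.8], [-1, 71, -89.5, 0, 0, 0, 28.8], [-1, 71, -89.5, 0, 0, 0, 28.8]]
  force: 30

```text
t: 9.7
eef_pos: [0.4608, 0.0914, 0.1712]
tool_rot: [-0.0, 0.86, 0.51, -0.001]
contact_force: [-5.1, -1.2, 3.6]
gripper_width: 0.295
grasp_force: 31.0
```

Run:
```python
from h import *
H=np.array([.6235,.2005])
a0=np.arctan2(-180,-70)
def P(a,yaw): 
    q=H+.193*np.array([np.cos(a0-a),np.sin(a0-a)]); return (float(q[0].round(4)),float(q[1].round(4)),.173,float(yaw.round(1)))
plan(*[P(a,-a*48) for a in np.arange(.6,2.1,.1)])
s=snap("side","6")
cv2.imwrite("pics/j.png",crop(s,200,130,360,280,4))
```

```text
t 9.7 p [0.4608 0.0914 0.1712] yaw -28.65 F [-5.1 -1.2  3.6] grip 0.295 31.0
(0.4642, 0.0915, 0.173, -28.8) -> [ 1.7  2.9 -1.8] [-0.1  0.1  0.2]
(0.4541, 0.108, 0.173, -33.6) -> [ 11.3 -13.8  -1.7] [-0.1  0.1  5. ]
(0.4457, 0.1254, 0.173, -38.4) -> [ 22.6 -29.6  -1.7] [-0.1  0.1  9.8]
(0.4391, 0.1435, 0.173, -43.2) -> [ 35.3 -44.   -1.7] [-0.1  0.1 14.6]
(0.4343, 0.1622, 0.173, -48.0) -> [ 49.4 -57.2  -1.7] [-0.1  0.1 19.4]
(0.4315, 0.1813, 0.173, -52.8) -> [ 64.8 -68.8  -1.8] [-0.1  0.1 24.2]
(0.4305, 0.2005, 0.173, -57.6) -> [ 81.2 -78.9  -1.8] [-0.1  0.1 29. ]
(0.4315, 0.2198, 0.173, -62.4) -> [ 98.6 -87.3  -1.8] [-0.   0.1 33.8]
(0.4344, 0.2389, 0.173, -67.2) -> [116.7 -93.9  -1.8] [-0.   0.1 38.6]
(0.4391, 0.2576, 0.173, -72.0) -> [135.4 -98.7  -1.8] [-0.   0.1 43.4]
(0.4457, 0.2757, 0.173, -76.8) -> [ 154.5 -101.6   -1.8] [-0.   0.1 48.2]
(0.4541, 0.293, 0.173, -81.6) -> [ 173.7 -102.5   -1.9] [-0.   0.1 53. ]
(0.4642, 0.3095, 0.173, -86.4) -> [ 193.  -101.6   -1.9] [-0.   0.1 57.8]
(0.4759, 0.3248, 0.173, -91.2) -> [212.  -98.7  -1.9] [-0.   0.1 62.6]
(0.489, 0.339, 0.173, -96.0) -> [230.8 -94.   -2. ] [-0.   0.1 67.4]
```

View pics/j.png

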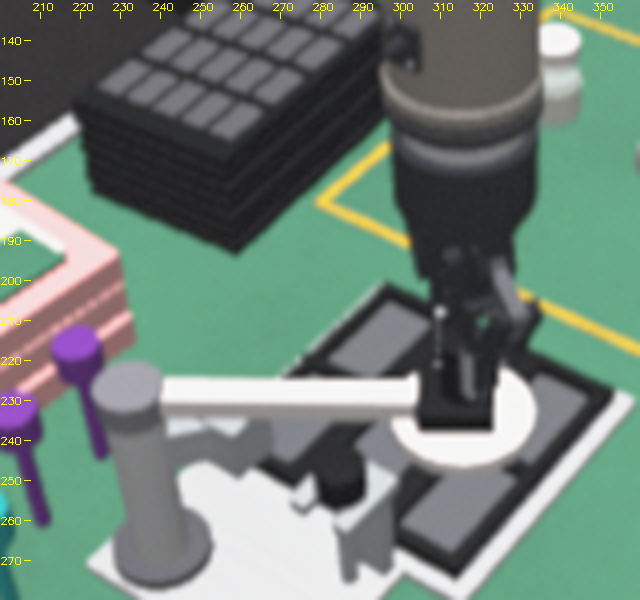

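The arm follows the knob; the camera head is now at (315,232) and the pin is untouched. I'll carry on round the arc.

step_arm:
  increments:
    - [[-1, 10, -15, -1, 0, 0, 5], [-1, 21, -31, -1, 0, 0, 9.8], [-1, 34, -46, -1, 0, 0, 14.6], [-1, 48, -59, -1, 0, 0, 19.4], [-1, 63, -71, -1, 0, 0, 24.2], [-1, 80, -81, -1, 0, 0, 29], [-1, 97, -89, -1, 0, 0, 33.8], [-1, 115, -96, -1, 0, 0, 38.6], [-1, 134, -100.5, -1, 0, 0, 43.4], [-1, 153, -103, -1, 0, 0, 48.2]]

```text
t: 10.58
eef_pos: [0.443, 0.2758, 0.1713]
tool_rot: [0.0, 0.994, 0.112, -0.003]
contact_force: [-11.7, 1.5, 3.4]
gripper_width: 0.294
grasp_force: 30.9
```

Run:
```python
from h import *
H=np.array([.6235,.2005])
a0=np.arctan2(-180,-70)
def P(a,yaw): 
    q=H+.193*np.array([np.cos(a0-a),np.sin(a0-a)]); return (float(q[0].round(4)),float(q[1].round(4)),.173,float(yaw.round(1)))
snap("side","x")
plan(*[P(a,-a*48) for a in np.arange(1.4,2.21,.1)])
```

```text
t 10.63 p [0.4445 0.2798 0.1714] yaw -77.33 F [-6.8  6.6 -2.3] grip 0.292 33.1
(0.4344, 0.2389, 0.173, -67.2) -> [-18.8  37.7  -1.7] [ -0.2   0.2 -10.1]
(0.4391, 0.2576, 0.173, -72.0) -> [-10.1  20.5  -1.7] [-0.2  0.2 -5.3]
(0.4457, 0.2757, 0.173, -76.8) -> [ 0.3  4.3 -1.7] [-0.2  0.2 -0.5]
(0.4541, 0.293, 0.173, -81.6) -> [ 12.3 -10.8  -1.6] [-0.2  0.2  4.3]
(0.4642, 0.3095, 0.173, -86.4) -> [ 25.7 -24.7  -1.6] [-0.2  0.2  9.1]
(0.4759, 0.3248, 0.173, -91.2) -> [ 40.5 -37.   -1.7] [-0.2  0.2 13.9]
(0.489, 0.339, 0.173, -96.0) -> [ 56.4 -48.   -1.7] [-0.2  0.2 18.7]
(0.5035, 0.3517, 0.173, -100.8) -> [ 73.3 -57.2  -1.7] [-0.2  0.3 23.5]
(0.5192, 0.3629, 0.173, -105.6) -> [ 91.1 -64.7  -1.7] [-0.2  0.3 28.3]
```

step_arm:
  increments:
    - [[-1, 12, -12, -1, 0, 0, 4.3], [-1, 25.5, -25.5, -1, 0, 0, 9.1], [-1, 40.5, -38, -1, 0, 0, 13.9], [-1, 56, -48.5, -1, 0, 0, 18.7], [-1, 64.5, -53, -1, 0, 0, 21], [-1, 64.5, -53, -1, 0, 0, 21], [-1, 64.5, -53, -1, 0, 0, 21], [0.1, 64.5, -53, -1, 0, 0, 21], [0.1, 64.5, -53, -1, 0, 0, 21], [0.1, 64.5, -53, -1, 0, 0, 21]]

```text
t: 11.47
eef_pos: [0.4985, 0.34, 0.1732]
tool_rot: [-0.0, 0.997, -0.071, 0.0]
contact_force: [0.3, 0.6, 0.7]
gripper_width: 0.552
grasp_force: 0.0
```

step_arm:
  increments:
    - [[0.1, 0, 0, -20, 0, 0, 0], [0.1, 0, 0, -40, 0, 0, 0], [0.1, 0, 0, -70, 0, 0, 0], [0.1, 0, 0, -100, 0, 0, 0], [0.1, 0, 0, -100, 0, 0, 0]]

```text
t: 11.88
eef_pos: [0.5006, 0.3421, 0.2802]
tool_rot: [-0.004, 0.997, -0.072, 0.004]
contact_force: [0.8, 1.4, 1.1]
gripper_width: 0.548
grasp_force: 0.0
```

Run:
```python
from h import *
s=snap("side","7"); t=snap("top","7")
plan((.5,.05,.27,0))
cv2.imwrite("pics/k.png",cv2.resize(s["image"][:,:,::-1],None,fx=1.2,fy=1.2))
```

```text
t 11.98 p [0.4988 0.3404 0.2751] yaw -98.21 F [ 0.1  0.2 -0.7] grip 0.55 0.0
(0.5, 0.05, 0.27, 0) -> [ 42.7 287.3   4.5] [  0.1  -0.3 -98.2]
```

View pics/k.png

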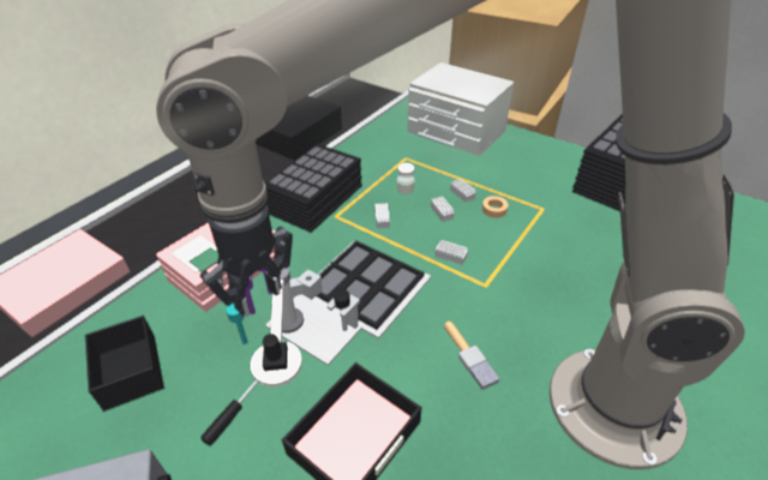

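The camera arm is out to the left, with its head at (275,360) in the enlarged view, and the tray is clear. The pin is in the notch at (343,298) and four modules lie in the yellow area. Next I'll measure the tray and modules.

```bash
cat >> h.py <<'E'
def mods(r,poly=((.37,-.12),(.74,-.12),(.74,-.5),(.37,-.5)),z=.028,show=True):
    hsv=cv2.cvtColor(cv2.resize(r["image"],None,fx=4,fy=4,interpolation=cv2.INTER_CUBIC),cv2.COLOR_RGB2HSV)
    out=[]
    m=((hsv[...,1]<55)&(hsv[...,2]>90)).astype(np.uint8); roi=np.zeros_like(m)
    cv2.fillPoly(roi,[np.array([proj(r,[x,y,0.0])*4 for x,y in poly],np.int32)],1); m*=roi
    for c in cv2.findContours(m,0,2)[0]:
        a=cv2.contourArea(c)/16
        if 100<a<450:
            M=cv2.moments(c); p=(np.array([M["m10"],M["m01"]])/M["m00"]-1.5)/4
            q=cv2.boxPoints(cv2.minAreaRect(c)); q=(q-1.5)/4
            W=np.array([onz(r,u,z)[:2] for u in q]); e=[W[1]-W[0],W[2]-W[1]]; L=max(e,key=np.linalg.norm)
            yaw=(np.degrees(np.arctan2(-L[0],L[1]))+90)%180-90
            out.append((onz(r,p,z/2)[:2],yaw)); 
            if show: print("mod",p.round(1),onz(r,p,z/2)[:2].round(4),"yaw",round(yaw,1),"LxW",[round(np.linalg.norm(k)*1000) for k in e],round(a))
    return out
E
python3 - <<'E'
from h import *
np.set_printoptions(precision=4,suppress=True)
t=load("top7");s=load("side7")
mods(t);print();mods(s)
for n,r in(("top",t),("side",s)):
    im=cv2.resize(r["image"],None,fx=4,fy=4,interpolation=cv2.INTER_CUBIC); g=cv2.cvtColor(im,cv2.COLOR_RGB2GRAY)
    roi=np.zeros_like(g); cv2.fillPoly(roi,[np.array([proj(r,[x,y,.02])*4 for x,y in((.45,-.08),(.655,-.08),(.655,.12),(.45,.12))],np.int32)],1)
    m=((g>100)&(g<185)&(roi>0)).astype(np.uint8); m=cv2.morphologyEx(m,cv2.MORPH_OPEN,np.ones((9,9)))
    for c in cv2.findContours(m,0,2)[0]:
        a=cv2.contourArea(c)/16
        if a>100:
            q=cv2.minAreaRect(c); p=(np.array(q[0])-1.5)/4; W=[onz(r,(u-1.5)/4,.012)[:2] for u in cv2.boxPoints(q)]
            print(n,p.round(1),round(a),onz(r,p,.012),"sz",round(np.linalg.norm(W[1]-W[0])*1e3),round(np.linalg.norm(W[2]-W[1])*1e3))
plan((.50,.10,.28,0))
E
```

```text
mod [372.3 240.7] [ 0.4432 -0.1769] yaw -80.8 LxW [41, 78] 355
mod [451.4 208.3] [ 0.5406 -0.4151] yaw 68.5 LxW [80, 45] 371
mod [416.5 206.3] [ 0.5462 -0.3108] yaw 56.9 LxW [80, 41] 347
mod [377.5 168. ] [ 0.6625 -0.1967] yaw 39.8 LxW [81, 41] 331
mod [427.1 159.6] [ 0.6898 -0.3482] yaw 37.5 LxW [80, 53] 370

mod [375.7 209.5] [ 0.4406 -0.1734] yaw -81.9 LxW [64, 79] 373
mod [318.1 179.1] [ 0.658  -0.1927] yaw 37.6 LxW [39, 103] 235
mod [368.4 173.5] [ 0.5421 -0.3062] yaw 56.1 LxW [60, 104] 271
mod [385.6 158.2] [ 0.536  -0.4092] yaw 66.5 LxW [72, 97] 260
mod [338.2 149.4] [ 0.6939 -0.3627] yaw 32.5 LxW [53, 152] 291
top [290. 225.] 459 [0.4885 0.0654 0.012 ] sz 87 48
top [320.4 224.9] 456 [ 0.4891 -0.0245  0.012 ] sz 87 48
top [320.2 202.8] 431 [ 0.5555 -0.0238  0.012 ] sz 86 46
top [290.2 202.8] 438 [0.555  0.0656 0.012 ] sz 86 48
top [290.2 181.2] 413 [0.6203 0.0665 0.012 ] sz 85 47
top [320.2 180.9] 412 [ 0.6221 -0.0237  0.012 ] sz 85 46
side [314.3 255. ] 328 [0.488  0.0658 0.012 ] sz 83 44
side [297.5 240.6] 163 [0.5546 0.0504 0.012 ] sz 51 44
side [333.2 234.1] 277 [ 0.4888 -0.0243  0.012 ] sz 82 45
side [271.6 235.9] 335 [0.623 0.077 0.012] sz 102 58
side [313.4 224.3] 255 [ 0.5551 -0.024   0.012 ] sz 82 44
side [294.5 215. ] 224 [ 0.6215 -0.0234  0.012 ] sz 82 43
t 11.98 p [0.4988 0.3404 0.2751] yaw -98.21 F [ 0.1  0.2 -0.7] grip 0.55 0.0
(0.5, 0.1, 0.28, 0) -> [ 35.6 237.8  -5.4] [  0.1  -0.3 -98.2]
```

Run:
```python
from h import *
plan((.58,.07,.28,-30),(.6625,-.1967,.28,39.8))
```

```text
t 11.98 p [0.4988 0.3404 0.2751] yaw -98.21 F [ 0.1  0.2 -0.7] grip 0.55 0.0
(0.58, 0.07, 0.28, -30) -> [119.  256.   -5.2] [ -0.   -0.2 -68.2]
(0.6625, -0.1967, 0.28, 39.8) -> [238.8 508.2  -5.4] [   0.2   -0.3 -138. ]
```

step_arm:
  increments:
    - [[0.6, 20, 43, -5, 0, 0, -7], [0.6, 119, 256, -5, 0, 0, -68.2], [0.6, 119, 256, -5, 0, 0, -68.2], [0.6, 119, 256, -5, 0, 0, -68.2], [0.6, 119, 256, -5, 0, 0, -68.2], [0.6, 119, 256, -5, 0, 0, -68.2], [0.6, 119, 256, -5, 0, 0, -68.2], [0.6, 119, 256, -5, 0, 0, -68.2], [0.6, 119, 256, -5, 0, 0, -68.2], [0.6, 119, 256, -5, 0, 0, -68.2]]

```text
t: 12.82
eef_pos: [0.5785, 0.0675, 0.2767]
tool_rot: [-0.0, 0.865, 0.501, -0.001]
contact_force: [0.9, -0.0, -0.5]
gripper_width: 0.803
grasp_force: 0.0
```

Run:
```python
from h import *
snap("side","x")
plan((.6625,-.1967,.2,39.8))
```

```text
t 12.87 p [0.5783 0.0684 0.2767] yaw -29.33 F [0.7 0.6 0.2] grip 0.799 0.0
(0.6625, -0.1967, 0.2, 39.8) -> [-189.8  203.4   76.7] [ -0.1   0.  -69.1]
```

step_arm:
  increments:
    - [[0.6, -190, 203, 77, 0, 0, -69.1], [0.6, -190, 203, 77, 0, 0, -69.1], [0.6, -190, 203, 77, 0, 0, -69.1], [0.6, -190, 203, 77, 0, 0, -69.1], [0.6, -190, 203, 77, 0, 0, -69.1], [0.6, -190, 203, 77, 0, 0, -69.1], [0.6, -190, 203, 77, 0, 0, -69.1], [0.6, -190, 203, 77, 0, 0, -69.1], [0.6, -190, 203, 77, 0, 0, -69.1], [0.6, -190, 203, 77, 0, 0, -69.1]]

```text
t: 13.7
eef_pos: [0.6587, -0.1971, 0.1991]
tool_rot: [-0.001, 0.429, 0.903, -0.0]
contact_force: [-0.5, 0.7, -0.3]
gripper_width: 0.798
grasp_force: 0.0
```

Run:
```python
from h import *
t=snap("top","x");s=snap("side","x")
mods(t);print();mods(s)
plan((.6625,-.1967,.011,39.8))
```

```text
mod [372.3 240.8] [ 0.4431 -0.1769] yaw -80.8 LxW [41, 78] 356
mod [416.5 206.3] [ 0.5462 -0.3108] yaw 57.3 LxW [80, 41] 348
mod [377.5 168. ] [ 0.6625 -0.1967] yaw 39.6 LxW [80, 40] 330
mod [425.1 177.8] [ 0.6333 -0.3398] yaw -77.4 LxW [39, 371] 222

mod [375.7 209.5] [ 0.4406 -0.1734] yaw -81.5 LxW [64, 78] 373
mod [318.1 179.1] [ 0.658  -0.1927] yaw 37.5 LxW [39, 103] 235
mod [368.4 173.5] [ 0.5421 -0.3062] yaw 56.1 LxW [60, 103] 271
mod [385.6 158.2] [ 0.536  -0.4091] yaw 66.3 LxW [72, 97] 260
mod [338.1 149.4] [ 0.6939 -0.3628] yaw 32.5 LxW [53, 151] 290
t 13.8 p [ 0.6589 -0.1962  0.1997] yaw 39.03 F [0.1 0.2 0.8] grip 0.802 0.0
(0.6625, -0.1967, 0.011, 39.8) -> [ -3.    2.7 188.7] [-0.1 -0.1 -0.8]
```

step_arm:
  increments:
    - [[0.6, -2, 2, 35, 0, 0, -0.8], [0.6, -2, 2, 75, 0, 0, -0.8], [0.6, -2, 2, 115, 0, 0, -0.8], [0.6, -2, 2, 150, 0, 0, -0.8], [0.6, -2, 2, 175, 0, 0, -0.8], [0.6, -2, 2, 185, 0, 0, -0.8], [0.6, -2, 2, 188, 0, 0, -0.8], [0.6, -2, 2, 188, 0, 0, -0.8], [0.6, -2, 2, 188, 0, 0, -0.8]]

```text
t: 14.55
eef_pos: [0.6638, -0.1961, 0.0152]
tool_rot: [0.001, 0.424, 0.906, 0.0]
contact_force: [0.2, -0.4, 1.1]
gripper_width: 0.797
grasp_force: 0.0
```

step_arm:
  increments:
    - [[-1, 0, 0, 0, 0, 0, 0], [-1, 0, 0, 0, 0, 0, 0], [-1, 0, 0, 0, 0, 0, 0], [-1, 0, 0, 0, 0, 0, 0], [-1, 0, 0, 0, 0, 0, 0], [-1, 0, 0, 0, 0, 0, 0], [-1, 0, 0, 0, 0, 0, 0]]
  force: 50

```text
t: 15.13
eef_pos: [0.6635, -0.1962, 0.0151]
tool_rot: [0.001, 0.423, 0.906, 0.0]
contact_force: [-2.3, 0.6, 6.4]
gripper_width: 0.385
grasp_force: 50.5
```

step_arm:
  increments:
    - [[-1, 0, 0, -20, 0, 0, 0], [-1, 0, 0, -50, 0, 0, 0], [-1, 0, 0, -80, 0, 0, 0], [-1, 0, 0, -110, 0, 0, 0], [-1, 0, 0, -110, 0, 0, 0], [-1, 0, 0, -110, 0, 0, 0]]

```text
t: 15.63
eef_pos: [0.6636, -0.1962, 0.1257]
tool_rot: [0.002, 0.423, 0.906, 0.0]
contact_force: [-1.3, 0.4, -1.6]
gripper_width: 0.376
grasp_force: 50.2
```

Run:
```python
from h import *
t=snap("top","x")
plan((.6215,-.0236,.12,.5),(.6215,-.0236,.0235,.5))
```

```text
t 15.68 p [ 0.6622 -0.1962  0.1236] yaw 39.92 F [-1.2 -0.3 -0.9] grip 0.385 50.2
(0.6215, -0.0236, 0.12, 0.5) -> [158.5  79.5   3.5] [ 0.   0.  39.4]
(0.6215, -0.0236, 0.0235, 0.5) -> [158.6  79.5 100. ] [ 0.   0.  39.4]
```

step_arm:
  increments:
    - [[-1, 30, 15, 0, 0, 0, 7], [-1, 60, 30, 0, 0, 0, 14], [-1, 90, 45, 0, 0, 0, 21], [-1, 120, 60, 0, 0, 0, 28], [-1, 145, 72, 0, 0, 0, 35], [-1, 158.5, 79.5, 0, 0, 0, 39.4], [-1, 158.5, 79.5, 30, 0, 0, 39.4], [-1, 158.5, 79.5, 60, 0, 0, 39.4], [-1, 158.5, 79.5, 60, 0, 0, 39.4], [-1, 158.5, 79.5, 60, 0, 0, 39.4]]

```text
t: 16.52
eef_pos: [0.6189, -0.0238, 0.0607]
tool_rot: [-0.002, 0.704, 0.71, -0.002]
contact_force: [0.3, -0.9, -1.4]
gripper_width: 0.376
grasp_force: 50.4
```

Run:
```python
from h import *
t=snap("top","8");s=snap("side","8")
plan((.6215,-.0236,.027,.5))
cv2.imwrite("pics/l.png",np.hstack([cv2.resize(crop(s,250,170,340,270,5),(400,444)),cv2.resize(crop(t,260,150,350,250,5),(400,444))]))
```

```text
t 16.62 p [ 0.6219 -0.0237  0.0638] yaw 0.51 F [ 0.8 -0.6 -1.9] grip 0.38 50.4
(0.6215, -0.0236, 0.027, 0.5) -> [ 0.1 -0.4 36.8] [ 0. -0.  0.]
```

View pics/l.png

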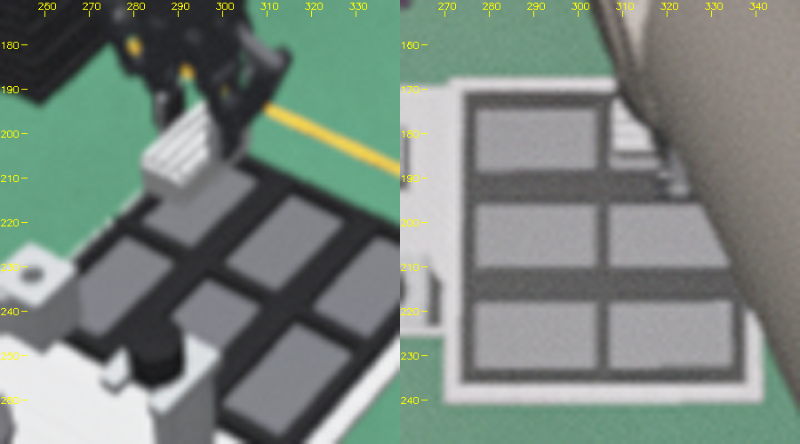

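The module is level above pocket 5. In the top view its left end is near column 306.5, so I'll check its offset along its length before lowering.

Run:
```python
from h import *
np.set_printoptions(precision=4,suppress=True)
t=load("top8");s=load("side8")
g=cv2.cvtColor(t["image"],cv2.COLOR_RGB2GRAY)
print(g[171:186,300:316])
zt=.064-.015+.028
print([onz(t,(u,178),zt) for u in(305.5,306.5,307.5)], proj(t,(.6215,.0124,zt)),"rows",proj(t,(.6045,0,zt)),proj(t,(.6385,0,zt)))
print("side expected top corners",[proj(s,(x,y,zt)) for x in(.6045,.6385) for y in(.0124,-.0596)])
im=s["image"]; print(cv2.cvtColor(im,cv2.COLOR_RGB2GRAY)[198:218,278:304])
```

```text
[[ 97  95  96  97 102 105 103  95  88  79  58  69  80  83  87  96]
 [ 81  86  83  87  84  87  90  98 134 122  80  59  79  84  90 101]
 [ 84  82  85  86  95  95  85 117 175 166 106  64  62  81  87 101]
 [114 115 115 112  99  92  91 128 183 186 150  96  62  70  80  91]
 [156 156 153 137 113  96  93 139 191 207 191 143  81  66  71  89]
 [160 161 162 145 112  94  91 138 189 207 201 170 124  77  70  82]
 [159 157 159 142 112  94  90 134 181 195 193 184 169 133  92  76]
 [161 160 156 143 114  92  94 137 191 206 209 210 207 188 149 108]
 [160 162 159 145 115  88  95 133 188 208 211 209 210 207 189 153]
 [156 162 157 142 113  92  90 129 180 198 202 201 204 205 200 173]
 [159 161 159 141 112  91  95 135 190 210 211 210 209 212 209 184]
 [161 161 158 144 114  95  96 135 185 209 210 210 209 210 208 186]
 [159 162 157 146 117  94  98 128 164 179 182 181 184 182 182 175]
 [160 161 157 145 113  92 102 126 132 129 125 127 126 124 124 124]
 [161 164 158 142 112  93 106 136 147 137 126 131 126 129 132 130]]
[array([0.616 , 0.0198, 0.077 ]), array([0.616 , 0.0169, 0.077 ]), array([0.616 , 0.0141, 0.07
[... 1694 characters left out ...]
15 111 114
  117 123 125 129 132 133 133 133]
 [140 142 149 147 125 111 113 116 117 116 116 119 126 121 113 112 114 117
  124 129 131 132 133 133 132 132]
 [143 151 161 148 110  88  94 104 111 116 117 118 115 113 114 114 117 124
  129 132 133 133 132 132 134 130]
 [150 163 159 127  83  60  63  77  96 114 119 116 116 116 114 119 125 131
  133 133 132 132 133 133 130 118]
 [164 162 130  89  55  43  41  60  93 119 122 119 118 120 120 126 130 132
  133 132 132 132 133 130 118  96]
 [162 131  88  54  42  39  53  85 114 128 129 127 125 123 127 130 132 132
  133 131 133 131 129 118  95  68]
 [127  88  57  42  41  58  84 111 128 132 132 132 130 130 131 132 132 131
  130 134 133 126 113  92  68  53]]
```

step_arm:
  increments:
    - [[-1, -2.5, 2, 10, 0, 0, 0], [-1, -2.5, 2, 20, 0, 0, 0], [-1, -2.5, 2, 28, 0, 0, 0], [-1, -2.5, 2, 33, 0, 0, 0], [-1, -2.5, 2, 36, 0, 0, 0], [-1, -2.5, 2, 38, 0, 0, 0], [-1, -2.5, 2, 38, 0, 0, 0], [-1, -2.5, 2, 38, 0, 0, 0]]

```text
t: 17.28
eef_pos: [0.6229, -0.0261, 0.027]
tool_rot: [-0.0, 0.704, 0.71, -0.001]
contact_force: [-8.5, -1.2, 18.0]
gripper_width: 0.379
grasp_force: 52.5
```

Run:
```python
from h import *
t=snap("top","9")
plan((.6215,-.0236,.027,.5))
g=cv2.cvtColor(t["image"],cv2.COLOR_RGB2GRAY)
print(g[171:191,300:314])
for z in(.040,.022): print(z,proj(t,(.6215,.0124,z)),"rows",proj(t,(.6045,0,z)))
```

```text
t 17.33 p [ 0.6228 -0.0261  0.027 ] yaw 0.52 F [-7.8 -1.6 17.4] grip 0.376 52.5
(0.6215, -0.0236, 0.027, 0.5) -> [ 2.5 -1.3  0. ] [-0.1  0.1  0. ]
[[ 97  92  93  96 103 102 107  99  86  70  66  82  90  82]
 [ 79  82  84  87  86  91  87  85  79  71  69  77  84  86]
 [ 86  85  88  86  90  86  93  90  96 102  87  69  76  86]
 [114 113 118 107 100  89  97 111 129 151 131  82  61  78]
 [155 159 152 138 112  93 100 135 161 190 173 108  66  66]
 [159 159 161 142 114  95 105 139 169 196 193 152  95  70]
 [160 160 159 142 110  93 101 136 164 199 207 186 134  76]
 [157 158 158 142 112  90 103 134 166 198 207 199 175 132]
 [160 157 157 143 115  88 101 136 164 196 210 210 207 185]
 [158 159 159 141 116  96 103 138 163 199 209 210 211 208]
 [161 159 159 141 113  95 101 139 165 196 206 204 201 203]
 [160 161 160 146 112  94 101 138 166 196 207 208 213 210]
 [159 160 159 141 112  94 100 143 166 197 214 214 209 211]
 [160 156 158 148 114  93 102 141 162 180 188 187 183 184]
 [162 161 161 144 114  93 108 136 156 147 136 133 130 131]
 [159 163 162 147 112  96 101 140 155 145 130 129 130 131]
 [149 149 149 134 113  91 105 134 148 147 145 142 143 147]
 [112 109 108 107  95  93  88 109 111 111 113 113 114 111]
 [ 94  87  91  99  91  97  94  88  96  93  90  95  85  89]
 [ 89  88  91  88  94  97  90  91  92  91  92  89  88  91]]
0.04 [308.19537785 178.95615023] rows [312.39586806 184.66915034]
0.022 [308.23323471 180.27128993] rows [312.36607605 185.89499912]
```

The module is inside the pocket: its end is at column 308.5 and its near edge at row 184.6, both as predicted. I'll release, rise, and go for the module at (0.443,-0.177).

step_arm:
  increments:
    - [[-1, 0, 0, -1, 0, 0, 0], [0.15, 0, 0, -1, 0, 0, 0], [0.15, 0, 0, -1, 0, 0, 0], [0.15, 0, 0, -1, 0, 0, 0], [0.15, 0, 0, -1, 0, 0, 0], [0.15, 0, 0, -20, 0, 0, 0], [0.15, 0, 0, -55, 0, 0, 0], [0.15, 0, 0, -95, 0, 0, 0], [0.15, 0, 0, -130, 0, 0, 0], [0.15, 0, 0, -130, 0, 0, 0]]

```text
t: 18.17
eef_pos: [0.6283, -0.0252, 0.163]
tool_rot: [0.004, 0.704, 0.71, 0.004]
contact_force: [1.2, -0.2, 0.2]
gripper_width: 0.58
grasp_force: 0.0
```

Run:
```python
from h import *
t=snap("top","x")
mods(t)
plan((.4425,-.176,.12,-80.8))
```

```text
mod [451.4 208.3] [ 0.5406 -0.415 ] yaw 67.8 LxW [80, 45] 374
mod [427.  159.6] [ 0.6897 -0.3481] yaw 37.5 LxW [80, 54] 371
t 18.22 p [ 0.6267 -0.0256  0.1597] yaw 0.53 F [-0.3 -0.6 -0.9] grip 0.576 0.0
(0.4425, -0.176, 0.12, -80.8) -> [-148.7 -185.9   38.2] [ 0.4 -0.3 81.3]
```

step_arm:
  increments:
    - [[0.4, -149, -183, 0, 0, 0, 81.3], [0.5, -149, -183, 0, 0, 0, 81.3], [0.6, -149, -183, 38, 0, 0, 81.3], [0.6, -149, -183, 38, 0, 0, 81.3], [0.6, -149, -183, 38, 0, 0, 81.3], [0.6, -149, -183, 38, 0, 0, 81.3], [0.6, -149, -183, 38, 0, 0, 81.3], [0.6, -149, -183, 38, 0, 0, 81.3], [0.6, -149, -183, 38, 0, 0, 81.3], [0.6, -149, -183, 38, 0, 0, 81.3]]

```text
t: 19.05
eef_pos: [0.4411, -0.1767, 0.1164]
tool_rot: [-0.0, 0.987, 0.161, -0.001]
contact_force: [-1.0, -0.4, -0.5]
gripper_width: 0.795
grasp_force: 0.0
```

step_arm:
  increments:
    - [[0.6, 0, 0, 0, 0, 0, 7], [0.6, 0, 0, 0, 0, 0, 9.5], [0.6, 0, 0, 0, 0, 0, 9.5]]

```text
t: 19.3
eef_pos: [0.4414, -0.1764, 0.1164]
tool_rot: [-0.0, 0.997, 0.081, -0.001]
contact_force: [0.1, -0.5, 0.0]
gripper_width: 0.804
grasp_force: 0.0
```

Run:
```python
from h import *
t=snap("top","x");s=snap("side","x")
mods(t);print();mods(s)
plan((.4425,-.176,.011,-80.8))
```

```text
mod [427.1 159.6] [ 0.6898 -0.3482] yaw 43.6 LxW [80, 53] 369

mod [375.7 209.5] [ 0.4406 -0.1734] yaw -81.9 LxW [64, 79] 373
mod [365.4 172.4] [ 0.5528 -0.306 ] yaw 32.9 LxW [40, 119] 168
mod [338.2 149.4] [ 0.6939 -0.3627] yaw 32.5 LxW [53, 152] 291
t 19.4 p [ 0.4415 -0.1764  0.1167] yaw -80.46 F [ 0.  -0.8 -0.2] grip 0.802 0.0
(0.4425, -0.176, 0.011, -80.8) -> [  1.1  -0.2 105.7] [-0.   0.1  0.3]
```

step_arm:
  increments:
    - [[0.6, 1, 0, 35, 0, 0, 0], [0.6, 1, 0, 70, 0, 0, 0], [0.6, 1, 0, 95, 0, 0, 0], [0.6, 1, 0, 105, 0, 0, 0], [0.6, 1, 0, 105, 0, 0, 0], [0.6, 1, 0, 105, 0, 0, 0]]

```text
t: 19.9
eef_pos: [0.443, -0.1765, 0.0124]
tool_rot: [-0.0, 0.997, 0.082, -0.0]
contact_force: [1.0, -0.3, 0.4]
gripper_width: 0.799
grasp_force: 0.0
```

step_arm:
  increments:
    - [[-1, 0, 0, 0, 0, 0, 0], [-1, 0, 0, 0, 0, 0, 0], [-1, 0, 0, 0, 0, 0, 0], [-1, 0, 0, 0, 0, 0, 0], [-1, 0, 0, 0, 0, 0, 0], [-1, 0, 0, 0, 0, 0, 0], [-1, 0, 0, 0, 0, 0, 0]]
  force: 50

```text
t: 20.48
eef_pos: [0.444, -0.1767, 0.0139]
tool_rot: [0.0, 0.997, 0.082, 0.001]
contact_force: [-2.1, 1.2, 9.3]
gripper_width: 0.382
grasp_force: 49.5
```

step_arm:
  increments:
    - [[-1, 0, 0, -20, 0, 0, 0], [-1, 0, 0, -50, 0, 0, 0], [-1, 0, 0, -80, 0, 0, 0], [-1, 0, 0, -110, 0, 0, 0], [-1, 0, 0, -110, 0, 0, 0], [-1, 0, 0, -110, 0, 0, 0]]

```text
t: 20.98
eef_pos: [0.4444, -0.177, 0.1245]
tool_rot: [0.001, 0.997, 0.082, 0.002]
contact_force: [-1.4, 0.4, -1.9]
gripper_width: 0.379
grasp_force: 50.9
```

Run:
```python
from h import *
t=snap("top","x")
plan((.623,.064,.12,.5))
```

```text
t 21.03 p [ 0.4431 -0.1766  0.123 ] yaw -80.59 F [ 0.2  0.6 -1.7] grip 0.38 50.9
(0.623, 0.064, 0.12, 0.5) -> [ 216.8 -208.     3.1] [  0.1  -0.  -81.1]
```

step_arm:
  increments:
    - [[-1, 217, -208, 0, 0, 0, -81.1], [-1, 217, -208, 0, 0, 0, -81.1], [-1, 217, -208, 0, 0, 0, -81.1], [-1, 217, -208, 0, 0, 0, -81.1], [-1, 217, -208, 0, 0, 0, -81.1], [-1, 217, -208, 0, 0, 0, -81.1], [-1, 217, -208, 0, 0, 0, -81.1], [-1, 217, -208, 0, 0, 0, -81.1], [-1, 217, -208, 0, 0, 0, -81.1], [-1, 217, -208, 0, 0, 0, -81.1]]

```text
t: 21.87
eef_pos: [0.6221, 0.066, 0.12]
tool_rot: [-0.001, 0.757, 0.653, -0.001]
contact_force: [0.1, -0.4, -1.2]
gripper_width: 0.38
grasp_force: 50.8
```

step_arm:
  increments:
    - [[-1, 0, 0, 0, 0, 0, -7], [-1, 0, 0, 0, 0, 0, -9.5], [-1, 0, 0, 30, 0, 0, -9.5], [-1, 0, 0, 55, 0, 0, -9.5], [-1, 0, 0, 55, 0, 0, -9.5], [-1, 0, 0, 55, 0, 0, -9.5]]

```text
t: 22.37
eef_pos: [0.6208, 0.0639, 0.0648]
tool_rot: [-0.002, 0.704, 0.711, -0.002]
contact_force: [0.8, -0.1, -1.5]
gripper_width: 0.379
grasp_force: 50.8
```

Run:
```python
from h import *
t=snap("top","10");s=snap("side","10")
plan((.623,.064,.026,.5))
cv2.imwrite("pics/m.png",np.hstack([cv2.resize(crop(s,250,170,340,270,5),(400,444)),cv2.resize(crop(t,260,150,350,250,5),(400,444))]))
```

```text
t 22.47 p [0.6233 0.0646 0.0678] yaw 0.55 F [ 0.3  0.2 -0.5] grip 0.38 50.8
(0.623, 0.064, 0.026, 0.5) -> [-0.6 -0.4 41.8] [ 0.  -0.   0.1]
```

View pics/m.png

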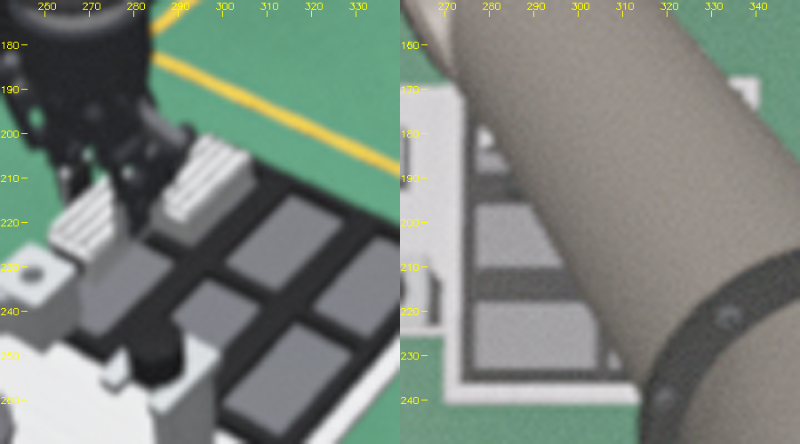

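The first module sits in pocket 5 at (297,212) in the side view. The second hangs over pocket 4 at (268,222), with its left end near column 277 in the top view. I'll check its end and edge numerically.

Run:
```python
from h import *
np.set_printoptions(linewidth=200)
t=load("top10");g=cv2.cvtColor(t["image"],cv2.COLOR_RGB2GRAY)
print(g[176:190,272:284])
zt=.0678-.014+.028
print("exp end",proj(t,(.6215,.1022,zt)),"near edge",proj(t,(.6045,.1,zt)))
```

```text
[[212 193 141  99  87  90  98 101 105 108 113 115]
 [212 189 142  92  83  91  97 101 106 102 109 116]
 [212 190 141  97  86 103 127 117 102 104 107 113]
 [214 191 142  93  90 127 157 149 119 104 104 109]
 [212 188 138  91  92 137 187 192 151 107 102 106]
 [214 184 129  90  91 141 192 205 171 113  97 109]
 [211 184 126  93  94 140 183 182 152 110  95 104]
 [214 183 128  82 100 131 149 138 114 101  98 101]
 [212 182 125  88  99 131 147 137 130 126 113 100]
 [212 183 124  90 100 140 155 159 155 151 135 112]
 [213 182 129  87  98 133 157 161 159 161 147 121]
 [212 183 126  91  98 130 147 154 152 152 150 135]
 [213 182 127  86  90 117 132 127 130 132 125 123]
 [211 184 129  92  92  97 100 100 102  95 101  99]]
exp end [276.23330237 175.52361927] near edge [276.89995604 181.43757302]
```

step_arm:
  increments:
    - [[-1, 2.5, 1.5, 12, 0, 0, 0], [-1, 2.5, 1.5, 24, 0, 0, 0], [-1, 2.5, 1.5, 34, 0, 0, 0], [-1, 2.5, 1.5, 39, 0, 0, 0], [-1, 2.5, 1.5, 41, 0, 0, 0], [-1, 2.5, 1.5, 42, 0, 0, 0], [-1, 2.5, 1.5, 42, 0, 0, 0], [-1, 2.5, 1.5, 42, 0, 0, 0]]

```text
t: 23.13
eef_pos: [0.6235, 0.0665, 0.026]
tool_rot: [-0.0, 0.704, 0.71, -0.001]
contact_force: [-6.2, -0.8, 10.2]
gripper_width: 0.378
grasp_force: 52.2
```

Run:
```python
from h import *
np.set_printoptions(linewidth=200)
t=snap("top","11");g=cv2.cvtColor(t["image"],cv2.COLOR_RGB2GRAY)
plan((.623,.064,.026,.5))
print(g[176:190,272:284])
zt=.040
print("exp end",proj(t,(.6215,.1022,zt)),"near edge",proj(t,(.6045,.1,zt)))
```

```text
t 23.18 p [0.6235 0.0665 0.026 ] yaw 0.53 F [-7.3 -1.4 10.9] grip 0.381 52.2
(0.623, 0.064, 0.026, 0.5) -> [-2.5 -0.5 -0. ] [-0.1  0.1  0. ]
[[212 190 139  97  94  98  96 103 104 109 114 118]
 [212 189 143  91  89  91  95  99 102 111 105 112]
 [211 192 139  98  89  95  96  94  99 106 109 110]
 [212 190 142  96  87  99  95  96  98  98 106 112]
 [215 188 138  96  91 110 120 104 104  93 103 106]
 [214 183 124  90  94 134 152 159 145 115  99 103]
 [215 183 125  86  93 142 176 196 191 154 103 100]
 [212 182 128  92  97 139 178 200 204 169 115  99]
 [214 182 125  91  94 139 164 179 177 155 113  98]
 [213 184 128  87  99 134 149 142 136 126 112 100]
 [213 181 125  86  97 138 156 150 144 138 136 118]
 [211 184 123  93  97 132 151 152 152 151 150 131]
 [211 183 126  92  90 115 124 126 129 128 129 121]
 [212 184 126  90  92  95 100 101  97 100 103 103]]
exp end [277.53758769 178.76087349] near edge [278.18183122 184.45694097]
```

step_arm:
  increments:
    - [[-1, 0, 0, -0.5, 0, 0, 0], [0.15, 0, 0, -0.5, 0, 0, 0], [0.15, 0, 0, -0.5, 0, 0, 0], [0.15, 0, 0, -0.5, 0, 0, 0], [0.15, 0, 0, -0.5, 0, 0, 0], [0.15, 0, 0, -20, 0, 0, 0], [0.15, 0, 0, -55, 0, 0, 0], [0.15, 0, 0, -95, 0, 0, 0], [0.15, 0, 0, -130, 0, 0, 0], [0.15, 0, 0, -130, 0, 0, 0]]

```text
t: 24.02
eef_pos: [0.629, 0.0682, 0.1631]
tool_rot: [0.004, 0.704, 0.71, 0.005]
contact_force: [1.3, -0.1, 1.2]
gripper_width: 0.579
grasp_force: 0.0
```

Run:
```python
from h import *
t=snap("top","x");s=snap("side","x")
mods(t);print();mods(s)
plan((.58,-.12,.16,30),(.545,-.3095,.15,57))
```

```text
mod [451.4 208.3] [ 0.5406 -0.4151] yaw 67.5 LxW [80, 45] 372
mod [416.5 206.3] [ 0.5461 -0.3107] yaw 57.1 LxW [80, 41] 348
mod [427.1 159.6] [ 0.6898 -0.3483] yaw 43.5 LxW [80, 53] 369

mod [368.4 173.5] [ 0.5421 -0.3062] yaw 55.9 LxW [59, 104] 271
mod [385.6 158.2] [ 0.536  -0.4092] yaw 66.3 LxW [72, 97] 260
mod [338.2 149.4] [ 0.6939 -0.3628] yaw 32.5 LxW [53, 152] 291
t 24.12 p [0.6257 0.0669 0.1572] yaw 0.52 F [ 0.8 -0.8 -1.2] grip 0.57 0.0
(0.58, -0.12, 0.16, 30) -> [-186.5  -47.4   -3.1] [  0.2   0.  -29.5]
(0.545, -0.3095, 0.15, 57) -> [-375.7  -84.2    6.7] [  0.2   0.1 -56.5]
```

step_arm:
  increments:
    - [[0.5, -376, -84, 0, 0, 0, -56.5], [0.6, -376, -84, 0, 0, 0, -56.5], [0.6, -376, -84, 0, 0, 0, -56.5], [0.6, -376, -84, 0, 0, 0, -56.5], [0.6, -376, -84, 0, 0, 0, -56.5], [0.6, -376, -84, 0, 0, 0, -56.5], [0.6, -376, -84, 0, 0, 0, -56.5], [0.6, -376, -84, 20, 0, 0, -56.5], [0.6, -376, -84, 20, 0, 0, -56.5], [0.6, -376, -84, 20, 0, 0, -56.5]]

```text
t: 24.95
eef_pos: [0.5391, -0.3182, 0.1316]
tool_rot: [-0.003, 0.288, 0.958, -0.001]
contact_force: [-0.4, -1.2, 0.2]
gripper_width: 0.8
grasp_force: 0.0
```

Run:
```python
from h import *
t=snap("top","x");s=snap("side","x")
plan((.545,-.3095,.012,57))
mods(t);print();mods(s)
```

```text
t 25.05 p [ 0.5407 -0.3144  0.1322] yaw 56.6 F [ 0.2 -0.6 -0.9] grip 0.8 0.0
(0.545, -0.3095, 0.012, 57) -> [ -1.5   6.7 120.2] [-0.1 -0.2 -0.4]
mod [449.1 216.2] [ 0.517  -0.4069] yaw -22.0 LxW [33, 45] 128
mod [416.5 206.5] [ 0.5455 -0.3106] yaw 57.4 LxW [82, 41] 339
mod [450.3 191. ] [ 0.5932 -0.4143] yaw -74.2 LxW [42, 104] 120
mod [427.1 159.6] [ 0.6898 -0.3482] yaw 44.9 LxW [80, 53] 371
mod [472.1 170.4] [ 0.657  -0.4837] yaw 85.3 LxW [133, 25] 117

mod [368.4 173.5] [ 0.5421 -0.3061] yaw 56.5 LxW [60, 104] 271
mod [385.6 158.2] [ 0.5361 -0.4092] yaw 66.5 LxW [72, 97] 260
mod [338.2 149.4] [ 0.6939 -0.3628] yaw 32.5 LxW [53, 151] 291
```

step_arm:
  increments:
    - [[0.6, -1, 5, 35, 0, 0, 0], [0.6, -1, 5, 70, 0, 0, 0], [0.6, -1, 5, 100, 0, 0, 0], [0.6, -1, 5, 100, 0, 0, 0], [0.6, -1, 5, 100, 0, 0, 0]]

```text
t: 25.47
eef_pos: [0.5467, -0.3039, 0.0337]
tool_rot: [-0.002, 0.283, 0.959, 0.001]
contact_force: [-0.5, -0.4, 1.4]
gripper_width: 0.8
grasp_force: 0.0
```

Run:
```python
from h import *
snap("top","x")
plan((.545,-.3095,.012,57))
```

```text
t 25.52 p [ 0.5483 -0.3048  0.0357] yaw 57.14 F [1.7 0.7 0.6] grip 0.802 0.0
(0.545, -0.3095, 0.012, 57) -> [ 0.2 -5.7 23.7] [ 0.1 -0.   0.1]
```

step_arm:
  increments:
    - [[0.6, 0, -4, 10, 0, 0, 0], [0.6, 0, -4, 20, 0, 0, 0], [0.6, 0, -4, 23, 0, 0, 0], [0.6, 0, -4, 23, 0, 0, 0], [0.6, 0, -4, 23, 0, 0, 0]]

```text
t: 25.93
eef_pos: [0.5455, -0.3097, 0.0125]
tool_rot: [0.0, 0.284, 0.959, 0.0]
contact_force: [-0.1, 0.2, -0.3]
gripper_width: 0.803
grasp_force: 0.0
```

step_arm:
  increments:
    - [[-1, 0, 0, 0, 0, 0, 0], [-1, 0, 0, 0, 0, 0, 0], [-1, 0, 0, 0, 0, 0, 0], [-1, 0, 0, 0, 0, 0, 0], [-1, 0, 0, 0, 0, 0, 0], [-1, 0, 0, 0, 0, 0, 0], [-1, 0, 0, 0, 0, 0, 0]]
  force: 50

```text
t: 26.52
eef_pos: [0.546, -0.3099, 0.013]
tool_rot: [0.001, 0.284, 0.959, -0.0]
contact_force: [-0.9, 0.4, 5.2]
gripper_width: 0.388
grasp_force: 50.3
```

step_arm:
  increments:
    - [[-1, 0, 0, -20, 0, 0, 0], [-1, 0, 0, -50, 0, 0, 0], [-1, 0, 0, -80, 0, 0, 0], [-1, 0, 0, -110, 0, 0, 0], [-1, 0, 0, -110, 0, 0, 0], [-1, 0, 0, -110, 0, 0, 0]]

```text
t: 27.02
eef_pos: [0.5464, -0.3102, 0.1239]
tool_rot: [0.002, 0.284, 0.959, -0.0]
contact_force: [0.2, -0.2, -0.8]
gripper_width: 0.377
grasp_force: 50.0
```

Run:
```python
from h import *
t=snap("top","x");t=snap("top","x")
plan((.557,.0645,.12,.5))
```

```text
t 27.12 p [ 0.5444 -0.3096  0.1212] yaw 57.03 F [-0.4  0.6 -1.3] grip 0.384 50.0
(0.557, 0.0645, 0.12, 0.5) -> [193.1 320.7   1.3] [-0.1 -0.1 56.5]
```

step_arm:
  increments:
    - [[-1, 10, 17, 0, 0, 0, 3], [-1, 193, 321, 0, 0, 0, 56.5], [-1, 193, 321, 0, 0, 0, 56.5], [-1, 193, 321, 0, 0, 0, 56.5], [-1, 193, 321, 0, 0, 0, 56.5], [-1, 193, 321, 0, 0, 0, 56.5], [-1, 193, 321, 0, 0, 0, 56.5], [-1, 193, 321, 0, 0, 0, 56.5], [-1, 193, 321, 0, 0, 0, 56.5], [-1, 193, 321, 0, 0, 0, 56.5]]

```text
t: 27.95
eef_pos: [0.5565, 0.07, 0.121]
tool_rot: [-0.001, 0.703, 0.711, -0.0]
contact_force: [0.9, 0.5, -0.9]
gripper_width: 0.379
grasp_force: 49.9
```

step_arm:
  increments:
    - [[-1, 6, 9, 0, 0, 0, 0], [-1, 6, 9, 20, 0, 0, 0], [-1, 6, 9, 40, 0, 0, 0], [-1, 6, 9, 55, 0, 0, 0], [-1, 6, 9, 55, 0, 0, 0], [-1, 6, 9, 55, 0, 0, 0], [-1, 6, 9, 55, 0, 0, 0]]

```text
t: 28.53
eef_pos: [0.5672, 0.0705, 0.0673]
tool_rot: [-0.0, 0.704, 0.71, -0.0]
contact_force: [-0.2, -0.5, -1.0]
gripper_width: 0.384
grasp_force: 49.9
```

Run:
```python
from h import *
t=snap("top","12");s=snap("side","12")
plan((.557,.0645,.025,.5))
np.set_printoptions(linewidth=200)
g=cv2.cvtColor(t["image"],cv2.COLOR_RGB2GRAY)
print(g[192:214,272:284])
for y in (.1014,):
  for zt in(.076,.081): print("exp end",proj(t,(.555,y,zt)),"near edge",proj(t,(.538,.1,zt)))
```

```text
t 28.63 p [0.5677 0.0706 0.0681] yaw 0.52 F [ 0.3  0.2 -0.6] grip 0.381 49.9
(0.557, 0.0645, 0.025, 0.5) -> [ -6.1 -10.8  43.1] [ 0.1 -0.   0. ]
[[122 117 124 124 127 125 129 132 132 134 137 136]
 [116 126 122 123 127 128 128 135 133 132 132 135]
 [116 114 118 123 124 127 130 130 128 133 136 134]
 [116 116 115 122 125 126 130 130 131 134 134 134]
 [107 114 117 121 123 127 127 127 126 129 132 134]
 [107 113 115 124 120 123 123 127 127 129 134 135]
 [105 107 113 116 119 120 126 125 129 130 130 130]
 [ 99 103 113 111 120 121 121 124 127 126 128 132]
 [108 103 109 114 116 120 121 124 122 128 129 130]
 [130 102 105 115 114 119 120 120 121 128 129 129]
 [159 111 101 108 115 120 121 122 122 126 128 127]
 [184 130 101 106 112 114 115 121 124 125 125 130]
 [196 150 107 101 113 115 116 117 122 124 125 127]
 [207 170 116 101 105 110 117 121 122 123 125 126]
 [211 177 114  91 106 109 114 112 118 123 121 126]
 [211 176 114  92 101 102 110 114 119 119 121 122]
 [212 177 113  92  94 106 106 112 116 118 120 123]
 [211 176 113  93  90  99 105 110 110 116 120 117]
 [212 176 115  84  95  97 104 106 109 121 119 114]
 [210 179 115  92  90  92 102 105 112 109 118 116]
 [212 177 113  92  97  95 100 103 106 111 114 117]
 [212 179 115  92  92  91  97  97 103 110 113 116]]
exp end [276.25026358 199.14356086] near edge [276.63360049 205.13551867]
exp end [276.08675562 198.850134  ] near edge [276.47153036 204.87001883]
```

step_arm:
  increments:
    - [[-1, -7, -11, 0, 0, 0, 0], [-1, -7, -11, 0, 0, 0, 0], [-1, -7, -11, 10, 0, 0, 0], [-1, -7, -11, 20, 0, 0, 0], [-1, -7, -11, 20, 0, 0, 0], [-1, -7, -11, 20, 0, 0, 0], [-1, -7, -11, 20, 0, 0, 0]]

```text
t: 29.22
eef_pos: [0.5562, 0.064, 0.047]
tool_rot: [-0.0, 0.704, 0.711, -0.0]
contact_force: [-0.0, 0.4, -1.5]
gripper_width: 0.382
grasp_force: 50.0
```

Run:
```python
from h import *
s=snap("side","13")
plan((.557,.063,.025,.5))
np.set_printoptions(linewidth=220)
g=cv2.cvtColor(s["image"],cv2.COLOR_RGB2GRAY)
zt=.048-.013+.028
P=[(x,y,z) for z in(zt,zt-.028) for x in(.538,.572) for y in(.1015,.0295)]
for q in P: print(q,proj(s,q).round(1))
print("cols 270..300 rows 224..250");print(g[224:250,270:300])
```

```text
t 29.27 p [0.5564 0.0639 0.0473] yaw 0.55 F [ 0.5 -1.1 -0.2] grip 0.382 50.0
(0.557, 0.063, 0.025, 0.5) -> [-0.9  0.6 22.3] [ 0.  -0.   0.1]
(0.538, 0.1015, 0.063) [289.6 242.1]
(0.538, 0.0295, 0.063) [306.5 225.3]
(0.572, 0.1015, 0.063) [279.1 236.5]
(0.572, 0.0295, 0.063) [296.2 220.1]
(0.538, 0.1015, 0.035) [290.2 249.4]
(0.538, 0.0295, 0.035) [306.8 232.6]
(0.572, 0.1015, 0.035) [279.9 243.8]
(0.572, 0.0295, 0.035) [296.7 227.4]
cols 270..300 rows 224..250
[[226 217 202 211 218 214 201 214 224 217 203 199 159 111 128 118  80  49  39  34  54  88 114 139 138  90  48  40  48  66]
 [218 202 212 223 217 202 212 224 218 203 214 223 176 116 124 113  73  42  34  32  44  90 149 191 178 116  58  39  42  54]
 [209 213 223 219 210 215 224 219 208 215 226 220 168 106 101  83  52  35  34  40  78 140 189 207 184 134  74  41  39  46]
 [218 225 219 211 218 225 218 210 219 226 221 193 147  95  93  75  47  33  40  78 137 189 204 201 200 164  94  46  38  44]
 [225 219 212 218 225 219 211 219 226 221 195 164 131  91  93  80  48  41  78 138 189 203 200 215 225 191 115  54  37  39]
 [219 210 218 226 21
[... 1863 characters left out ...]
 48  47  47  47  47  48  48  48  48  47  48  66 102 118 117 115 118 119 124 130 132]
 [ 69  80  83  70  56  50  51  49  48  49  49  50  47  50  49  49  48  49  47  48  65 113 152 148 131 124 123 128 133 133]
 [ 50  55  57  51  48  50  50  48  47  50  48  49  51  49  50  50  50  50  50  48  64 126 189 194 170 147 137 133 134 134]
 [ 44  48  50  50  49  48  53  61  49  47  48  51  51  52  51  52  51  52  49  49  54 125 205 221 210 192 172 152 139 129]
 [ 36  41  45  47  47  55  79 108  78  49  49  50  53  50  51  52  51  53  51  44  48 124 207 224 222 219 209 191 163 127]
 [ 42  36  40  42  51  79 133 165 117  60  46  47  50  51  52  52  52  51  48  39  39 117 204 224 223 223 221 218 191 132]]
```

Run:
```python
from h import *
np.set_printoptions(linewidth=220)
s=load("side13");g=cv2.cvtColor(s["image"],cv2.COLOR_RGB2GRAY)
print([proj(s,(x,.1022,.040)).round(1) for x in (.6045,.6385)])
print([proj(s,(x,.0124,.040)).round(1) for x in (.6045,.6385)])
print(g[224:240,256:276])
print("p5");print(g[204:222,278:300])
```

```text
[array([270. , 237.4]), array([260.2, 232.1])]
[array([291. , 217.7]), array([281.4, 212.8])]
[[166 164 152 145 141 141 142 143 141 141 142 154 182 214 226 217 202 211 218 214]
 [200 201 185 168 154 145 141 141 142 143 154 187 217 227 218 202 212 223 217 202]
 [220 220 216 204 186 168 152 142 141 153 185 218 228 219 209 213 223 219 210 215]
 [223 223 223 222 215 202 179 159 159 184 217 227 220 210 218 225 219 211 218 225]
 [221 221 222 224 223 220 211 197 197 217 227 220 211 218 225 219 212 218 225 219]
 [207 203 205 216 222 223 221 219 220 225 221 211 217 225 219 210 218 226 219 211]
 [163 157 160 186 216 223 223 224 224 221 203 204 222 219 212 217 225 219 211 219]
 [121 117 121 156 210 222 223 223 220 200 170 185 203 208 219 225 219 211 219 226]
 [117 117 126 164 212 222 223 220 199 160 131 152 187 217 225 216 208 218 227 220]
 [156 156 170 197 220 224 220 199 160 122 110 148 207 224 215 202 217 226 220 191]
 [203 202 211 219 223 221 200 161 122 106 109 155 215 215 202 216 225 217 189 158]
 [221 221 223 223 218 195 159 124 106 104 106 142 191 196 214 225 216 181 153 129]
 [221 223 
[... 1264 characters left out ...]
8  38  38  39  39  38  38  39  41  45  44  44  40  41  39  38]
 [ 55  61  57  44  43  41  40  37  39  39  40  39  39  38  41  39  41  41  39  40  40  39]
 [ 46  52  46  41  42  42  37  39  40  43  41  41  45  39  39  39  41  41  39  38  39  40]
 [ 42  44  41  37  42  39  37  41  46  51  47  64  93  77  50  38  39  43  39  38  38  41]
 [ 71  74  58  42  38  41  36  40  54  56  57 104 153 127  75  44  39  41  41  42  42  49]
 [139 144 105  57  39  39  37  43  51  53  69 123 160 139  85  47  39  39  42  49  55  60]
 [201 192 144  82  43  37  37  39  48  45  70 108 119 116  82  48  40  41  45  56  64  62]
 [218 198 175 116  58  37  37  40  42  42  57  76  81 103  85  55  41  39  42  55  58  55]]
```

step_arm:
  increments:
    - [[-1, 1.5, 1, 5, 0, 0, 0], [-1, 1.5, 1, 10, 0, 0, 0], [-1, 1.5, 1, 15, 0, 0, 0], [-1, 1.5, 1, 19, 0, 0, 0], [-1, 1.5, 1, 22, 0, 0, 0], [-1, 1.5, 1, 22, 0, 0, 0], [-1, 1.5, 1, 22, 0, 0, 0]]

```text
t: 29.85
eef_pos: [0.5571, 0.0651, 0.0251]
tool_rot: [-0.0, 0.704, 0.71, -0.0]
contact_force: [0.8, 0.0, -0.9]
gripper_width: 0.381
grasp_force: 50.0
```

Run:
```python
from h import *
snap("side","14")
plan((.557,.063,.025,.5))
```

```text
t 29.9 p [0.5571 0.0651 0.0251] yaw 0.54 F [ 0.4 -0.3 -0.6] grip 0.378 50.0
(0.557, 0.063, 0.025, 0.5) -> [-2.1 -0.1  0.1] [-0.  0.  0.]
```

There was no rib contact on the way down, so the module is down inside the pocket. I'll release, rise and go for the last one.

step_arm:
  increments:
    - [[-1, 0, 0, 1, 0, 0, 0], [-1, 0, 0, 1, 0, 0, 0], [0.15, 0, 0, 1, 0, 0, 0], [0.15, 0, 0, 0, 0, 0, 0], [0.15, 0, 0, 0, 0, 0, 0], [0.15, 0, 0, -20, 0, 0, 0], [0.15, 0, 0, -55, 0, 0, 0], [0.15, 0, 0, -95, 0, 0, 0], [0.15, 0, 0, -120, 0, 0, 0], [0.15, 0, 0, -120, 0, 0, 0]]

```text
t: 30.73
eef_pos: [0.5607, 0.0661, 0.151]
tool_rot: [0.003, 0.704, 0.71, 0.004]
contact_force: [0.2, -0.2, 0.9]
gripper_width: 0.574
grasp_force: 0.0
```

Run:
```python
from h import *
t=snap("top","x");s=snap("side","x")
mods(t);print();mods(s)
plan((.5385,-.4125,.13,67.5))
```

```text
mod [359.2 254.4] [ 0.4033 -0.1378] yaw 89.4 LxW [98, 63] 357
mod [451.4 208.3] [ 0.5406 -0.4151] yaw 67.8 LxW [80, 44] 371
mod [427.1 159.6] [ 0.6899 -0.3483] yaw 37.9 LxW [80, 53] 369

mod [385.6 158.2] [ 0.536  -0.4091] yaw 66.3 LxW [72, 97] 260
mod [338.2 149.4] [ 0.6939 -0.3627] yaw 32.5 LxW [53, 152] 291
t 30.83 p [0.5579 0.0651 0.1463] yaw 0.52 F [-0.2  0.3 -1.4] grip 0.572 0.0
(0.5385, -0.4125, 0.13, 67.5) -> [-477.4  -23.7   16.2] [  0.1   0.1 -67. ]
```

step_arm:
  increments:
    - [[0.5, -20, -1, 0, 0, 0, -3], [0.6, -477, -24, 0, 0, 0, -67], [0.6, -477, -24, 0, 0, 0, -67], [0.6, -477, -24, 0, 0, 0, -67], [0.6, -477, -24, 0, 0, 0, -67], [0.6, -477, -24, 0, 0, 0, -67], [0.6, -477, -24, 0, 0, 0, -67], [0.6, -477, -24, 0, 0, 0, -67], [0.6, -477, -24, 0, 0, 0, -67], [0.6, -477, -24, 0, 0, 0, -67]]

```text
t: 31.67
eef_pos: [0.5399, -0.3236, 0.1433]
tool_rot: [-0.001, 0.199, 0.98, 0.0]
contact_force: [1.2, -0.2, -0.6]
gripper_width: 0.8
grasp_force: 0.0
```

Run:
```python
from h import *
t=snap("side","x");t=snap("side","x")
plan((.5385,-.4125,.10,67.5))
```

```text
t 31.77 p [ 0.5375 -0.3317  0.1422] yaw 66.23 F [-0.3 -0.6 -0.3] grip 0.801 0.0
(0.5385, -0.4125, 0.1, 67.5) -> [-33.6 -73.4  42.4] [-0.2 -0.2 -1.3]
```

step_arm:
  increments:
    - [[0.6, -14, -30, 10, 0, 0, -1], [0.6, -28, -60, 20, 0, 0, -1], [0.6, -34, -73, 40, 0, 0, -1], [0.6, -34, -73, 60, 0, 0, -1], [0.6, -34, -73, 70, 0, 0, -1], [0.6, -34, -73, 70, 0, 0, -1], [0.6, -34, -73, 70, 0, 0, -1]]

```text
t: 32.35
eef_pos: [0.5436, -0.4005, 0.0743]
tool_rot: [-0.001, 0.193, 0.981, 0.001]
contact_force: [0.1, 0.5, 0.9]
gripper_width: 0.802
grasp_force: 0.0
```

Run:
```python
from h import *
t=snap("side","x");mods(t)
plan((.539,-.4125,.012,67.5))
```

```text
mod [385.6 158.2] [ 0.5361 -0.4092] yaw 66.5 LxW [72, 97] 260
mod [338.2 149.4] [ 0.6939 -0.3627] yaw 32.5 LxW [53, 152] 291
t 32.4 p [ 0.5444 -0.4009  0.0755] yaw 67.77 F [0.2 0.8 0.6] grip 0.804 0.0
(0.539, -0.4125, 0.012, 67.5) -> [  0.6 -12.8  63.5] [ 0.  -0.   0.3]
```

step_arm:
  increments:
    - [[0.6, 1, -12, 5, 0, 0, 0], [0.6, 1, -12, 25, 0, 0, 0], [0.6, 1, -12, 45, 0, 0, 0], [0.6, 1, -12, 60, 0, 0, 0], [0.6, 1, -12, 63, 0, 0, 0], [0.6, 1, -12, 63, 0, 0, 0], [0.6, 1, -12, 63, 0, 0, 0]]

```text
t: 32.98
eef_pos: [0.5389, -0.4133, 0.0132]
tool_rot: [0.001, 0.194, 0.981, -0.0]
contact_force: [0.4, -0.0, -0.2]
gripper_width: 0.797
grasp_force: 0.0
```

step_arm:
  increments:
    - [[-1, 0, 0, 0, 0, 0, 0], [-1, 0, 0, 0, 0, 0, 0], [-1, 0, 0, 0, 0, 0, 0], [-1, 0, 0, 0, 0, 0, 0], [-1, 0, 0, 0, 0, 0, 0], [-1, 0, 0, 0, 0, 0, 0], [-1, 0, 0, 0, 0, 0, 0]]
  force: 50

```text
t: 33.57
eef_pos: [0.5391, -0.4135, 0.0137]
tool_rot: [0.001, 0.194, 0.981, -0.0]
contact_force: [-0.7, 0.3, 6.7]
gripper_width: 0.378
grasp_force: 50.4
```

step_arm:
  increments:
    - [[-1, 0, 0, -20, 0, 0, 0], [-1, 0, 0, -50, 0, 0, 0], [-1, 0, 0, -80, 0, 0, 0], [-1, 0, 0, -110, 0, 0, 0], [-1, 0, 0, -110, 0, 0, 0], [-1, 0, 0, -110, 0, 0, 0]]

```text
t: 34.07
eef_pos: [0.5393, -0.4137, 0.1245]
tool_rot: [0.002, 0.194, 0.981, -0.001]
contact_force: [-1.0, -0.0, -2.2]
gripper_width: 0.377
grasp_force: 50.0
```

Run:
```python
from h import *
t=snap("top","x");t=snap("top","x")
plan((.557,-.0255,.12,.5))
```

```text
t 34.17 p [ 0.5373 -0.4129  0.1213] yaw 67.67 F [ 0.2 -0.2 -1.3] grip 0.38 50.0
(0.557, -0.0255, 0.12, 0.5) -> [129.  365.8   1.5] [-0.1 -0.1 67.2]
```

step_arm:
  increments:
    - [[-1, 5, 14, 0, 0, 0, 3], [-1, 129, 366, 0, 0, 0, 67.2], [-1, 129, 366, 0, 0, 0, 67.2], [-1, 129, 366, 0, 0, 0, 67.2], [-1, 129, 366, 0, 0, 0, 67.2], [-1, 129, 366, 0, 0, 0, 67.2], [-1, 129, 366, 0, 0, 0, 67.2], [-1, 129, 366, 0, 0, 0, 67.2], [-1, 129, 366, 0, 0, 0, 67.2], [-1, 129, 366, 0, 0, 0, 67.2]]

```text
t: 35.0
eef_pos: [0.5564, -0.0253, 0.1207]
tool_rot: [-0.001, 0.704, 0.71, -0.001]
contact_force: [0.6, 0.3, -1.0]
gripper_width: 0.378
grasp_force: 50.0
```

step_arm:
  increments:
    - [[-1, 0, 0, 0, 0, 0, 0], [-1, 0, 0, 0, 0, 0, 0], [-1, 0, 0, 0, 0, 0, 0], [-1, 0, 0, 0, 0, 0, 0]]

```text
t: 35.33
eef_pos: [0.5572, -0.0289, 0.1212]
tool_rot: [-0.0, 0.703, 0.711, -0.001]
contact_force: [-1.3, -0.3, -0.6]
gripper_width: 0.378
grasp_force: 50.0
```

Run:
```python
from h import *
plan((.557,-.0255,.065,.5))
```

```text
t 35.33 p [ 0.5572 -0.0289  0.1212] yaw 0.69 F [-1.3 -0.3 -0.6] grip 0.378 50.0
(0.557, -0.0255, 0.065, 0.5) -> [ 3.5 -0.  56.2] [-0.1  0.   0.2]
```

step_arm:
  increments:
    - [[-1, 1, 0, 15, 0, 0, 0], [-1, 2, 0, 30, 0, 0, 0], [-1, 2, 0, 45, 0, 0, 0], [-1, 2, 0, 56, 0, 0, 0], [-1, 2, 0, 56, 0, 0, 0], [-1, 2, 0, 56, 0, 0, 0], [-1, 2, 0, 56, 0, 0, 0]]

```text
t: 35.92
eef_pos: [0.5583, -0.0256, 0.0668]
tool_rot: [0.0, 0.703, 0.712, 0.0]
contact_force: [-0.2, 0.8, -1.2]
gripper_width: 0.383
grasp_force: 49.9
```

Run:
```python
from h import *
t=snap("top","15");s=snap("side","15")
plan((.557,-.0255,.025,.5))
np.set_printoptions(linewidth=220)
g=cv2.cvtColor(t["image"],cv2.COLOR_RGB2GRAY)
print(g[194:212,300:316])
zt=.065-.0137+.028
print("exp end",proj(t,(.555,.012,zt)),"near",proj(t,(.538,0,zt)))
g=cv2.cvtColor(s["image"],cv2.COLOR_RGB2GRAY)
print([proj(s,(x,.012,zt)).round(1) for x in(.538,.572)]);print(g[212:234,290:318])
```

```text
t 36.02 p [ 0.5586 -0.0252  0.0672] yaw 0.75 F [-0.3  0.3 -0.9] grip 0.382 49.9
(0.557, -0.0255, 0.025, 0.5) -> [-0.2 -1.7 42.2] [0.1 0.  0.3]
[[106 107  96  93  89  96  97  94  76  80  96  98  94 110 123 112]
 [161 161 140 104  95  99  93  97 100  92  93  93  91  95 112 112]
 [205 206 184 139 110  99 103 127 137 132 113  95  86  92 114 112]
 [207 210 186 147 110 101  99 143 158 154 136 100  87  85 111 109]
 [210 212 183 134 109  98 107 138 164 165 165 140 103  87  83  97]
 [210 211 178 130 111  99 108 137 164 175 192 183 136  90  82  94]
 [203 209 184 131 111  93 106 142 158 171 199 205 171 114  81  91]
 [212 210 181 131 108  99 108 144 161 173 197 205 186 144 104  91]
 [209 210 183 136 112  93 106 143 159 171 201 212 210 184 134  91]
 [203 208 177 132 110  95 106 145 159 169 197 213 210 191 147  99]
 [213 212 182 132 108  97 105 146 160 162 180 187 181 172 145 109]
 [215 213 182 135 110  94 105 141 160 154 149 144 141 140 131 108]
 [198 194 171 136 115  97 107 147 161 162 154 154 155 157 153 133]
 [141 145 142 135 116  96 104 147 163 165 162 164 167 165 164 150]
 [145 144 147 145 1
[... 2196 characters left out ...]
 133 133]
 [ 42  46  48  56 102 155 173 135 106  85  69  95 121 132 136 134 134 133 132 133 133 133 133 134 133 135 134 130]
 [ 46  44  57 100 162 205 206 186 183 157 110 104 119 127 133 134 134 133 133 133 133 132 133 133 134 134 129 113]
 [ 48  57 101 162 205 215 210 219 224 196 159 141 123 115 123 130 132 134 132 134 134 133 134 133 133 128 113  87]
 [ 57 100 163 206 214 211 219 226 220 207 209 198 163 135 131 125 125 131 133 134 134 134 133 133 129 113  88  61]
 [101 163 205 215 211 219 226 220 212 219 226 217 198 196 185 142 112 113 126 131 134 135 133 128 114  88  63  50]
 [162 206 214 210 218 226 220 212 219 226 220 212 220 226 212 164 108  86  99 113 126 131 128 113  88  62  51  49]]
```

step_arm:
  increments:
    - [[-1, 2, -1, 10, 0, 0, 0], [-1, 2, -1, 20, 0, 0, 0], [-1, 2, -1, 30, 0, 0, 0], [-1, 2, -1, 38, 0, 0, 0], [-1, 2, -1, 41, 0, 0, 0], [-1, 2, -1, 42, 0, 0, 0], [-1, 2, -1, 42, 0, 0, 0], [-1, 2, -1, 42, 0, 0, 0]]

```text
t: 36.68
eef_pos: [0.5561, -0.0229, 0.0255]
tool_rot: [-0.0, 0.702, 0.712, -0.001]
contact_force: [-9.4, 0.1, 23.2]
gripper_width: 0.383
grasp_force: 52.7
```

Run:
```python
from h import *
t=snap("top","16")
plan((.557,-.0255,.025,.5))
g=cv2.cvtColor(t["image"],cv2.COLOR_RGB2GRAY)
print(g[196:212,303:314]); print(proj(t,(.555,.012,.04)),"near",proj(t,(.538,0,.04)))
```

```text
t 36.73 p [ 0.556  -0.0229  0.0255] yaw 0.79 F [-9.2 -0.2 23.8] grip 0.378 52.7
(0.557, -0.0255, 0.025, 0.5) -> [-2.6  0.9  0.5] [-0.1  0.1  0.3]
[[136 111  98  82  76  91 114 108 111 131 125]
 [145 116  96  92  81  83  99 103 100 122 118]
 [135 111  97  92  92  87  94 100 102 109 106]
 [132 112  93 102 120 105  94 102  97  95 100]
 [132 107  96 102 136 132 106  96  90  89  96]
 [129 111  98 108 143 150 133 111  89  86  82]
 [132 110  99 103 143 158 163 149 107  88  79]
 [131 112  96 107 137 166 191 188 147 103  86]
 [135 112 100 107 138 164 195 205 185 147 104]
 [136 108  97 101 140 162 197 213 210 183 131]
 [131 114  98 105 137 160 193 211 210 189 140]
 [134 113  97 105 141 159 175 184 179 171 144]
 [141 117  98 105 140 150 147 144 143 142 134]
 [136 112  99 105 134 149 147 143 141 148 143]
 [110  99 100  99 107 115 114 112 116 118 115]
 [ 94  96  95  96  96  95  94  93  91  94  90]]
[308.18215957 201.35265399] near [312.28293882 207.16634694]
```

The last module is on the pocket floor and within the pocket edges. I'll release, rise, and move back to pass over the middle.

step_arm:
  increments:
    - [[-1, 0, 0, -1, 0, 0, 0], [0.15, 0, 0, -1, 0, 0, 0], [0.15, 0, 0, -1, 0, 0, 0], [0.15, 0, 0, -1, 0, 0, 0], [0.15, 0, 0, -1, 0, 0, 0], [0.15, 0, 0, -20, 0, 0, 0], [0.15, 0, 0, -60, 0, 0, 0], [0.15, 0, 0, -100, 0, 0, 0], [0.15, 0, 0, -140, 0, 0, 0], [0.15, 0, 0, -180, 0, 0, 0]]

```text
t: 37.57
eef_pos: [0.5565, -0.0229, 0.2058]
tool_rot: [-0.0, 0.702, 0.712, -0.0]
contact_force: [0.1, 0.0, 0.4]
gripper_width: 0.575
grasp_force: 0.0
```

step_arm:
  increments:
    - [[0.15, 40, -8, -70, 0, 0, 7], [0.15, 330, -55, -70, 0, 0, 65], [0.15, 330, -55, -70, 0, 0, 65], [0.15, 330, -55, -70, 0, 0, 65], [0.15, 330, -55, -70, 0, 0, 65], [0.15, 330, -55, -70, 0, 0, 65], [0.15, 330, -55, -70, 0, 0, 65], [0.15, 330, -55, -70, 0, 0, 65], [0.15, 330, -55, -70, 0, 0, 65], [0.15, 330, -55, -70, 0, 0, 65]]

```text
t: 38.4
eef_pos: [0.494, 0.3151, 0.2751]
tool_rot: [-0.003, 0.974, 0.225, 0.0]
contact_force: [-0.3, 1.6, 1.0]
gripper_width: 0.578
grasp_force: 0.0
```

Run:
```python
from h import *
t=snap("top","17");s=snap("side","17")
plan((.4985,.340,.175,-98))
cv2.imwrite("pics/n.png",np.hstack([cv2.resize(crop(s,200,170,350,320,3),(400,400)),cv2.resize(crop(t,230,150,350,250,4),(400,400))]))
```

```text
t 38.5 p [0.496  0.3093 0.2742] yaw -63.97 F [-0.3 -0.9 -1.1] grip 0.571 0.0
(0.4985, 0.34, 0.175, -98) -> [ 15.7 -26.4  99.2] [-0.1  0.  34. ]
```

View pics/n.png

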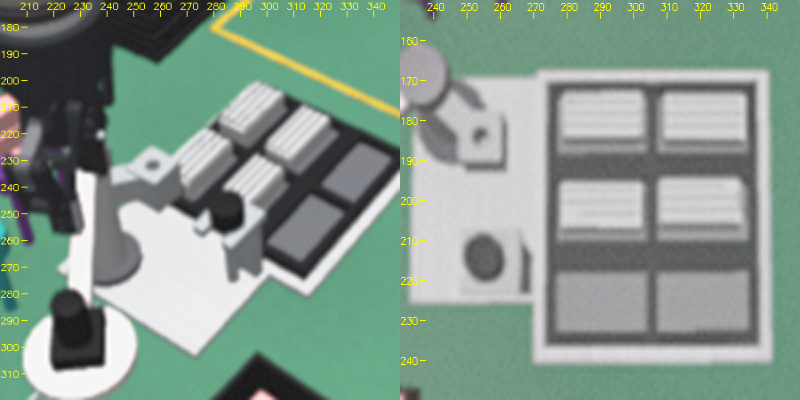

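All four modules lie flat in the far two rows, the near row is empty, and the pin is in the notch at (255,213) in the top view. In the side view the knob top is near (225.5,282). I'll compute its position.

Run:
```python
from h import *
s=load("side17"); print(onz(s,(225.5,282.3),.202))
for p in((.4985,.34),(.50,.35),(.492,.342)): print(p,proj(s,(*p,.202)))
snap("side","x")
plan((.4985,.340,.24,-98))
```

```text
[0.49084596 0.34597522 0.202     ]
(0.4985, 0.34) [224.82945094 278.34190002]
(0.5, 0.35) [220.52903412 281.47311574]
(0.492, 0.342) [226.54239378 280.61803623]
t 38.55 p [0.497  0.3067 0.2738] yaw -64.0 F [ 0.7 -1.2 -0.2] grip 0.575 0.0
(0.4985, 0.34, 0.24, -98) -> [ 15.9 -29.3  33.8] [ 0.  0. 34.]
```

step_arm:
  increments:
    - [[0.15, 13, -33, 20, 0, 0, 34], [0.15, 13, -33, 30, 0, 0, 34], [0.15, 13, -33, 30, 0, 0, 34], [0.15, 13, -33, 30, 0, 0, 34], [0.15, 13, -33, 30, 0, 0, 34], [0.15, 13, -33, 30, 0, 0, 34], [0.15, 13, -33, 30, 0, 0, 34], [0.15, 13, -33, 30, 0, 0, 34]]

```text
t: 39.22
eef_pos: [0.4953, 0.3403, 0.2441]
tool_rot: [0.0, 0.998, -0.071, 0.0]
contact_force: [-0.6, 0.1, 0.6]
gripper_width: 0.577
grasp_force: 0.0
```

Run:
```python
from h import *
snap("side","x")
plan((.494,.343,.172,-98))
```

```text
t 39.27 p [0.4952 0.3406 0.2442] yaw -98.13 F [0.  0.8 0.4] grip 0.572 0.0
(0.494, 0.343, 0.172, -98) -> [-1.5 -2.2 72.2] [ 0.  -0.  -0.1]
```

step_arm:
  increments:
    - [[0.15, -1, -2, 20, 0, 0, 0], [0.15, -1, -2, 45, 0, 0, 0], [0.15, -1, -2, 65, 0, 0, 0], [0.15, -1, -2, 72, 0, 0, 0], [0.15, -1, -2, 72, 0, 0, 0], [-1, -1, -2, 72, 0, 0, 0], [-1, -1, -2, 72, 0, 0, 0], [-1, -1, -2, 72, 0, 0, 0], [-1, -1, -2, 72, 0, 0, 0], [-1, -1, -2, 72, 0, 0, 0]]
  force: 30

```text
t: 40.1
eef_pos: [0.4946, 0.3449, 0.1739]
tool_rot: [-0.001, 0.997, -0.071, 0.001]
contact_force: [-1.2, 2.2, 5.7]
gripper_width: 0.295
grasp_force: 30.4
```

Run:
```python
from h import *
H=np.array([.6235,.2005])
a0=np.arctan2(-180,-70)
snap("side","x")
from station import bot
p=bot.get_obs()["eef_pos"]; d=p[:2]-H; print("r",np.linalg.norm(d),"a",(a0-np.arctan2(d[1],d[0]))%(2*np.pi))
def P(a): 
    q=H+.193*np.array([np.cos(a0-a),np.sin(a0-a)]); return (float(q[0].round(4)),float(q[1].round(4)),.172,round(-a*48,1))
plan(*[P(a) for a in np.arange(2.0,.8,-.1)])
```

```text
r 0.19354426674558034 a 2.042053948569624
t 40.15 p [0.4946 0.3449 0.1739] yaw -98.2 F [-0.4  2.6  6.7] grip 0.295 30.4
(0.489, 0.339, 0.172, np.float64(-96.0)) -> [-4.7  6.6  1.9] [-0.1 -0.1 -2.2]
(0.4759, 0.3248, 0.172, np.float64(-91.2)) -> [-15.7  22.6   1.8] [-0.1 -0.1 -7. ]
(0.4642, 0.3095, 0.172, np.float64(-86.4)) -> [-25.1  39.4   1.8] [ -0.1  -0.1 -11.8]
(0.4541, 0.293, 0.172, np.float64(-81.6)) -> [-32.7  57.2   1.7] [ -0.1  -0.1 -16.6]
(0.4457, 0.2757, 0.172, np.float64(-76.8)) -> [-38.6  75.5   1.6] [ -0.1  -0.1 -21.4]
(0.4391, 0.2576, 0.172, np.float64(-72.0)) -> [-42.5  94.3   1.6] [ -0.1  -0.1 -26.2]
(0.4344, 0.2389, 0.172, np.float64(-67.2)) -> [-44.5 113.5   1.5] [ -0.1  -0.1 -31. ]
(0.4315, 0.2198, 0.172, np.float64(-62.4)) -> [-44.6 132.8   1.5] [ -0.1  -0.1 -35.8]
(0.4305, 0.2005, 0.172, np.float64(-57.6)) -> [-42.9 152.1   1.4] [ -0.1  -0.2 -40.6]
(0.4315, 0.1813, 0.172, np.float64(-52.8)) -> [-39.2 170.9   1.4] [ -0.1  -0.2 -45.4]
(0.4343, 0.1622, 0.172, np.float64(-48.0)) -> [-33.7 189.4   1.4] [ -0.1  -0.2 -50.2]
(0.4391, 0.1435, 0.172, np.float64(-43.2)) -> [-26.2 207.3   1.3] [ -0.1  -0.2 -55. ]
```

step_arm:
  increments:
    - [[-1, -4.7, 6.6, 0, 0, 0, -2.2], [-1, -15.7, 22.6, 0, 0, 0, -7], [-1, -25, 39.5, 0, 0, 0, -11.8], [-1, -32.7, 57, 0, 0, 0, -16.6], [-1, -38.6, 75.5, 0, 0, 0, -21.4], [-1, -42.5, 94.5, 0, 0, 0, -26.2], [-1, -44.5, 113.5, 0, 0, 0, -31], [-1, -44.6, 133, 0, 0, 0, -35.8], [-1, -43, 152, 0, 0, 0, -40.6], [-1, -43, 152, 0, 0, 0, -40.6]]

```text
t: 40.98
eef_pos: [0.4303, 0.1968, 0.1738]
tool_rot: [0.001, 0.96, 0.28, 0.001]
contact_force: [-4.4, -1.3, 10.4]
gripper_width: 0.293
grasp_force: 31.0
```

Run:
```python
from h import *
H=np.array([.6235,.2005])
a0=np.arctan2(-180,-70)
snap("side","x")
def P(a): 
    q=H+.193*np.array([np.cos(a0-a),np.sin(a0-a)]); return (float(q[0].round(4)),float(q[1].round(4)),.172,round(-a*48,1))
plan(*[P(a) for a in np.arange(1.2,-.11,-.1)])
```

```text
t 41.03 p [0.4303 0.1978 0.1738] yaw -57.68 F [-2.9 -1.   9.7] grip 0.29 31.1
(0.4305, 0.2005, 0.172, np.float64(-57.6)) -> [ 1.6 -2.2  1.8] [ 0.1 -0.1 -0.1]
(0.4315, 0.1813, 0.172, np.float64(-52.8)) -> [-7.8 14.6  1.8] [ 0.1 -0.1 -4.9]
(0.4343, 0.1622, 0.172, np.float64(-48.0)) -> [-15.6  32.2   1.8] [ 0.1 -0.1 -9.7]
(0.4391, 0.1435, 0.172, np.float64(-43.2)) -> [-21.6  50.6   1.8] [  0.1  -0.  -14.5]
(0.4457, 0.1254, 0.172, np.float64(-38.4)) -> [-25.7  69.4   1.8] [  0.1  -0.  -19.3]
(0.4541, 0.108, 0.172, np.float64(-33.6)) -> [-27.9  88.6   1.9] [  0.1  -0.  -24.1]
(0.4642, 0.0915, 0.172, np.float64(-28.8)) -> [-28.2 108.    1.9] [  0.1  -0.  -28.9]
(0.4759, 0.0762, 0.172, np.float64(-24.0)) -> [-26.5 127.2   1.9] [  0.1  -0.  -33.7]
(0.489, 0.0621, 0.172, np.float64(-19.2)) -> [-22.9 146.1   2. ] [  0.1  -0.  -38.5]
(0.5035, 0.0493, 0.172, np.float64(-14.4)) -> [-17.5 164.7   2. ] [  0.1  -0.  -43.3]
(0.5192, 0.0381, 0.172, np.float64(-9.6)) -> [-10.2 182.5   2. ] [  0.1  -0.  -48.1]
(0.5359, 0.0285, 0.172, np.float64(-4.8)) -> [ -1.3 199.6   2.1] [  0.1  -0.  -52.9]
(0.5535, 0.0206, 0.172, np.float64(0.0)) -> [  9.4 215.6   2.1] [  0.1  -0.  -57.7]
(0.5719, 0.0145, 0.172, np.float64(4.8)) -> [ 21.7 230.6   2.2] [  0.1  -0.  -62.5]
```

step_arm:
  increments:
    - [[-1, -8, 14.5, 0, 0, 0, -4.9], [-1, -15.7, 32, 0, 0, 0, -9.7], [-1, -21.7, 50.5, 0, 0, 0, -14.5], [-1, -25.8, 69.4, 0, 0, 0, -19.3], [-1, -28, 88.6, 0, 0, 0, -24.1], [-1, -28.3, 108, 0, 0, 0, -28.9], [-1, -26.6, 127, 0, 0, 0, -33.7], [-1, -23, 146, 0, 0, 0, -38.5], [-1, -17.6, 164.6, 0, 0, 0, -43.3], [-1, -17.6, 164.6, 0, 0, 0, -43.3]]

```text
t: 41.87
eef_pos: [0.5057, 0.0477, 0.1736]
tool_rot: [0.001, 0.789, 0.614, 0.0]
contact_force: [-3.9, -3.0, 13.9]
gripper_width: 0.292
grasp_force: 32.4
```

Run:
```python
from h import *
H=np.array([.6235,.2005])
a0=np.arctan2(-180,-70)
snap("side","x")
def P(a): 
    q=H+.193*np.array([np.cos(a0-a),np.sin(a0-a)]); return (float(q[0].round(4)),float(q[1].round(4)),.172,round(-a*48,1))
plan(*[P(a) for a in (.3,.2,.1,.05,0,-.05,-.1)])
```

```text
t 41.92 p [0.5046 0.0486 0.1736] yaw -14.4 F [-3.5 -3.2 12.9] grip 0.292 32.3
(0.5035, 0.0493, 0.172, -14.4) -> [ 0.4 -1.3  1.6] [0.1 0.1 0. ]
(0.5192, 0.0381, 0.172, -9.6) -> [-6.5 16.7  1.7] [ 0.1  0.1 -4.8]
(0.5359, 0.0285, 0.172, -4.8) -> [-11.6  35.3   1.7] [ 0.1  0.1 -9.6]
(0.5446, 0.0243, 0.172, -2.4) -> [-13.5  44.7   1.7] [  0.1   0.1 -12. ]
(0.5535, 0.0206, 0.172, 0) -> [-14.9  54.3   1.7] [  0.1   0.1 -14.4]
(0.5626, 0.0174, 0.172, 2.4) -> [-15.8  63.9   1.8] [  0.1   0.1 -16.8]
(0.5719, 0.0145, 0.172, 4.8) -> [-16.3  73.6   1.8] [  0.1   0.1 -19.2]
```

step_arm:
  increments:
    - [[-1, -6.5, 16.7, 0, 0, 0, -4.8], [-1, -11.6, 35, 0, 0, 0, -9.6], [-1, -13.5, 44.5, 0, 0, 0, -12], [-1, -14.3, 49, 0, 0, 0, -13], [-1, -14.9, 53, 0, 0, 0, -14.4], [-1, -14.9, 53, 0, 0, 0, -14.4], [-1, -14.9, 53, 0, 0, 0, -14.4]]

```text
t: 42.5
eef_pos: [0.5515, 0.0214, 0.1736]
tool_rot: [0.001, 0.707, 0.707, -0.001]
contact_force: [-2.3, -3.8, 9.1]
gripper_width: 0.294
grasp_force: 32.1
```

step_arm:
  increments:
    - [[-1, -0.2, 1, 0, 0, 0, 0], [-1, -0.3, 2, 0, 0, 0, 0], [-1, -0.3, 2, 0, 0, 0, 0], [-1, -0.3, 2, 0, 0, 0, 0]]

```text
t: 42.83
eef_pos: [0.5525, 0.0209, 0.1736]
tool_rot: [0.001, 0.707, 0.707, -0.001]
contact_force: [-4.9, -5.6, 12.1]
gripper_width: 0.293
grasp_force: 32.3
```

Run:
```python
from h import *
snap("side","x")
plan((.5535,.0206,.172,0))
```

```text
t 42.88 p [0.5525 0.021  0.1736] yaw 0.06 F [-5.6 -4.3 12.4] grip 0.293 32.3
(0.5535, 0.0206, 0.172, 0) -> [-0.4  1.   1.6] [-0.   0.2  0.1]
```

step_arm:
  increments:
    - [[-1, -0.3, 1, 0, 0, 0, 0], [-1, -0.6, 2, 0, 0, 0, 0], [-1, -0.9, 3, 0, 0, 0, 0], [-1, -0.9, 3, 0, 0, 0, 0], [-1, -0.9, 3, 0, 0, 0, 0]]

```text
t: 43.3
eef_pos: [0.5548, 0.0199, 0.1736]
tool_rot: [0.001, 0.707, 0.707, -0.002]
contact_force: [-7.3, -4.7, 12.5]
gripper_width: 0.293
grasp_force: 32.5
```

step_arm:
  increments:
    - [[-1, -0.3, 1, 0, 0, 0, 0], [-1, -0.6, 2, 0, 0, 0, 0], [-1, -0.6, 2, 0, 0, 0, 0], [-1, -0.6, 2, 0, 0, 0, 0]]

```text
t: 43.63
eef_pos: [0.5548, 0.0197, 0.1735]
tool_rot: [-0.0, 0.707, 0.707, -0.004]
contact_force: [-14.1, -4.6, 20.3]
gripper_width: 0.295
grasp_force: 33.3
```

Two more millimetres of push gave no motion and doubled the force, so the arm is at its inner stop. I'll release and lift off.

step_arm:
  increments:
    - [[-1, -0.2, 1, 0, 0, 0, 0], [-1, -0.2, 1, 0, 0, 0, 0], [0.0, -0.2, 1, 0, 0, 0, 0], [0.0, -0.2, 0, 0, 0, 0, 0], [0.0, -0.2, -1, 0, 0, 0, 0], [0.0, -0.2, -2, 0, 0, 0, 0], [0.0, -0.2, -2, -20, 0, 0, 0], [0.0, -0.2, -2, -50, 0, 0, 0], [0.0, -0.2, -2, -85, 0, 0, 0], [0.0, -0.2, -2, -120, 0, 0, 0]]

```text
t: 44.47
eef_pos: [0.5551, 0.0215, 0.2931]
tool_rot: [-0.001, 0.707, 0.708, -0.0]
contact_force: [0.2, -0.5, -1.2]
gripper_width: 0.503
grasp_force: 0.0
```

step_arm:
  increments:
    - [[0, -40, 0, 0, 0, 0, 0], [0, -250, -50, 0, 0, 0, 0], [0, -250, -50, 0, 0, 0, 0], [0, -250, -50, 0, 0, 0, 0], [0, -250, -50, 0, 0, 0, 0], [0, -250, -50, 0, 0, 0, 0], [0, -250, -50, 0, 0, 0, 0], [0, -250, -50, 0, 0, 0, 0], [0, -250, -50, 0, 0, 0, 0], [0, -250, -50, 0, 0, 0, 0]]

```text
t: 45.3
eef_pos: [0.5066, -0.2269, 0.2922]
tool_rot: [-0.0, 0.706, 0.708, 0.0]
contact_force: [1.8, 0.5, 0.0]
gripper_width: 0.501
grasp_force: 0.0
```

Run:
```python
from h import *
t=snap("top","20");s=snap("side","20")
plan()
# camera head (white disc) centroid vs. start image; and hanging pin head check
for n,r in(("top",t),("side",s)):
    a=load(n+"0")["image"].astype(int); b=r["image"].astype(int)
    for I,k in((a,"start"),(b,"now")):
        x0,y0,x1,y1=(284,178,324,216) if n=="top" else (284,185,324,218)
        m=(I[y0:y1,x0:x1].min(2)>222); yy,xx=np.nonzero(m); print(n,k,len(xx),(xx.mean()+x0).round(2),(yy.mean()+y0).round(2))
g=t["image"][210:222,252:264].mean(2); print("pin dark px in notch",(g<90).sum())
b0=load("top17")["image"].astype(int); d=np.abs(t["image"].astype(int)-b0).max(2); print("tray right-half changed",(d[170:236,322:338]>30).sum(),"notch changed",(d[205:228,245:270]>40).sum())
mods(t)
```

```text
t 45.4 p [ 0.5067 -0.2267  0.2924] yaw 0.26 F [-0.3  0.9 -0.7] grip 0.501 0.0
top start 416 303.85 197.45
top now 417 304.38 195.59
side start 268 304.37 203.51
side now 290 303.99 203.32
pin dark px in notch 16
tray right-half changed 0 notch changed 0
```

```bash
python3 -c "
from station import bot
print(bot.hand_in())"
```

```text
the job is handed in; nothing more can be done
None
```

The job is done and handed in at about 45 s: the pin hangs in the notch, four modules lie flat in the far two rows, the near row is empty, and the camera arm is back against its inner stop. Only four modules were present, so nothing went in the bin. No verdict came back from the hand-in.

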